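# Line up microscope objectives by length

### The job

Line the four microscope objectives up by length on the parking strip, one standing upright, nose up, in the middle of each black pad: the shortest on the pad next to the amber oil bottle, then the next longer and so on, with the longest next to the white jar. Set each one down gently without dropping it or tipping it over, and leave the bottle and the jar where they stand.

Things in the scene. Friction and masses are not known exactly. Their poses are not given: they have to be found in the camera images.
- objective_a: the shortest of the four microscope objectives, 38 mm tall, standing loose and upright on the bench, nose up: a black cap 32 mm across and 5 mm high at the foot, a plain steel barrel 30 mm across from 5 to 30 mm above the foot, then a 3 mm step 27 mm across and a narrower steel nose 25 mm across, bevelled at the top round a dark front lens. Origin: centre of its underside, z up its axis. 0.08 to 0.25 kg; grip the barrel.
- objective_b: the second shortest of the four microscope objectives, 50 mm tall, standing loose and upright on the bench, nose up: a black cap 32 mm across and 5 mm high at the foot, a plain steel barrel 30 mm across from 5 to 37 mm above the foot, then a 3 mm step 27 mm across and a narrower steel nose 23 mm across, bevelled at the top round a dark front lens. Origin: centre of its underside, z up its axis. 0.08 to 0.25 kg; grip the barrel.
- objective_c: the second longest of the four microscope objectives, 62 mm tall, standing loose and upright on the bench, nose up: a black cap 32 mm across and 5 mm high at the foot, a plain steel barrel 30 mm across from 5 to 45 mm above the foot, then a 3 mm step 27 mm across and a narrower steel nose 21 mm across, bevelled at the top round a dark front lens. Origin: centre of its underside, z up its axis. 0.08 to 0.25 kg; grip the barrel.
- objective_d: the longest of the four microscope objectives, 74 mm tall, standing loose and upright on the bench, nose up: a black cap 32 mm across and 5 mm high at the foot, a plain steel barrel 30 mm across from 5 to 53 mm above the foot, then a 3 mm step 27 mm across and a narrower steel nose 19 mm across, bevelled at the top round a dark front lens. Origin: centre of its underside, z up its axis. 0.08 to 0.25 kg; grip the barrel.
- pad1: one of four equal round black rubber pads, 44 mm across, 3 mm thick, in a straight row 66 mm apart (pad1, pad2, pad3, pad4 along the row) on a fixed aluminium strip (80 x 400 mm, its top 12 mm above the bench). Origin: centre of the pad's underside, 12 mm above the bench; the pad's top is 15 mm above the bench. An end pad of the row. Its y axis runs along the row towards the pad1 end.
- pad2: one of four equal round black rubber pads, 44 mm across, 3 mm thick, in a straight row 66 mm apart (pad1, pad2, pad3, pad4 along the row) on a fixed aluminium strip (80 x 400 mm, its top 12 mm above the bench). Origin: centre of the pad's underside, 12 mm above the bench; the pad's top is 15 mm above the bench. An inner pad of the row. Its y axis runs along the row towards the pad1 end.
- pad3: one of four equal round black rubber pads, 44 mm across, 3 mm thick, in a straight row 66 mm apart (pad1, pad2, pad3, pad4 along the row) on a fixed aluminium strip (80 x 400 mm, its top 12 mm above the bench). Origin: centre of the pad's underside, 12 mm above the bench; the pad's top is 15 mm above the bench. An inner pad of the row. Its y axis runs along the row towards the pad1 end.
- pad4: one of four equal round black rubber pads, 44 mm across, 3 mm thick, in a straight row 66 mm apart (pad1, pad2, pad3, pad4 along the row) on a fixed aluminium strip (80 x 400 mm, its top 12 mm above the bench). Origin: centre of the pad's underside, 12 mm above the bench; the pad's top is 15 mm above the bench. An end pad of the row. Its y axis runs along the row towards the pad1 end.
- oil_bottle: small closed amber glass oil bottle with black cap, 34 mm across, 70 mm tall, loose on the strip about 72 mm beyond one end pad of the row (either pad1 or pad4: it varies); marks where the shortest objective goes. Stays where it is. Origin: centre of its underside.
- cap_jar: low white jar with white lid, 52 mm across, 42 mm tall, loose on the strip about 72 mm beyond the other end pad; marks where the longest objective goes. Stays where it is. Origin: centre of its underside.
Mind the look-alikes: they are no part of the job. Leave any yellow look-alike of the objective_c alone.

How it is judged:
By the outcome, as a careful person would: the job done as asked, in the order asked, and still so for the second after the job is handed in, with the robot touching nothing.
It also fails if it takes over 99 s, if anything falls off the work surface, if the arm or the gripper's body presses on something with over 40 N, if the wrist force passes 120 N, or if a joint passes its speed limit or range.

### The arm

A 6-joint arm with a two-finger parallel gripper is mounted at the origin on the work surface. World frame = base frame: x ahead of the robot, y to its left, z up, the work surface at z = 0. Lengths are in m, angles in rad, forces in N, time in s.
With the tool pointing down it reaches from about 0.375 to 0.825 m from the base axis. Payload 5.5 kg.
Tool frame: the origin (TCP) lies midway between the tips of the shut fingers; the grasp point (between the pads) lies 19 mm behind it (manip.grip_depth is the distance from the TCP to the grasp point, in m); x points along the fingers, y is the direction in which the jaws open and shut, and the axes are right-handed (so a half turn about x gives the same grasp; the last joint's range is limited). The gripper opens to 85 mm and grips with 20 to 120 N. Pads are 22 mm wide; open, the fingers measure 114 mm over their backs; the gripper's body (76 mm by 85 mm) begins 54 mm behind the grasp point. The pads swing forward as they close: fully open they stand 13 mm farther back than shut.
Start: joints at [-1.158, 0.314, -0.047, 1.21, 0, 1.571], TCP at [0.241, -0.55, 0.231] pointing down, gripper open.
Joint ranges: [-2.67, 2.67], [-0.69, 1.73], [-1.03, 1.25], [-2.08, 2.16], [-1.42, 1.45], [-3.14, 3.14]. Speed limits (rad/s): [2.39, 2.39, 3.01, 3.14, 3.14, 3.14].

### API

Orientations are given as a unit quaternion [x, y, z, w].
In Python, from bench import telemetry, viewer, manip gives the robot as it stands.
- The arm moves only by the tool drive_tool, never from a script. Its argument "plan" is a list of rows, each a list of 2 entries, a list of its own where there are three numbers: the shift along the tool's x, y, z in mm, then the turn, a rotation vector about the tool's x, y, z in rad. In form: [[[x, y, z], [rx, ry, rz]], ...]. A call has exactly 5 rows; each row shifts and turns the pose as measured when the row begins, along the tool's axes as they then stand; what a row does not reach is not made up. A row lasts 1/12 s, in which the tool goes at most 41.7 mm and 7.16 degrees, less where a joint would pass 70% of its speed; a pose out of reach is approached as far as the arm can. A call with a gripper value outside its range is refused whole. "hand" is the finger opening in mm, from 0 to 85.4, set as the call begins (left out, the last holds). The fingers move at their own pace and stop on an object; "force" is the grip in N (left out, the last holds). Time passes only in rows, so rows that do not move let the fingers close, or fill a call up. It gives the time, the measured TCP pose, the force and the opening at its end, in the units of the state.
- telemetry.read_state(): the state, without advancing time (a new reading comes with each control period).
- viewer.snapshot(name): name is "scene" or "top" or "wrist"; returns (picture, depth): 480x640x3 uint8, blue, green, red; 480x640 float32, m along the optical axis (not along the pixel's ray), 0 where there is no reading.
- viewer.camera_info(name): a dict with "K" (3x3 intrinsics, pixels), "dist" ([k1, k2, p1, p2, k3] as OpenCV has them; the pictures are not rectified), "R" (3x3) and "t" (3): a world point X has camera coordinates R X + t. Camera axes: x right, y down, z forward; pixel columns grow to the right and rows downward; lengths in m; the calibration is good to about 2 mm. A picture is of the moment at which its call begins: read the wrist's pose just before it. camera_info takes no time and is no camera call; for the wrist camera it gives the pose at the moment of the call.
- manip.finish_job(): hands the job in, once; it reports no verdict.
Trained networks look in the newest picture that a camera, given by its name, has taken for a name from the list of things; names that differ only in an ending like _2 or _b are one class to them, and where a whole thing is asked for, a point or a joint stands for the part that bears it (a point fixed in the world has none). Each returns a list of dicts, best first, with "score" (0 to 1); they miss things now and then, are a little off and sometimes report something else, mostly with a low value. They report only what shows in the picture. A call takes as long as a camera call. They do not tell look-alikes from the thing itself.
- viewer.find_in(thing, camera): "point" ([x, y, z] in m, in the coordinates of the camera as it stood for that picture, good to about 4 mm: the middle of the surface that is visible of it).
- viewer.outline_of(thing, camera): "mask" (480x640 bool, what is visible of it).
- viewer.mark_of(thing, camera): "point" ([x, y, z] in m, in the coordinates of the camera as it stood for that picture, good to about 4 mm: a listed point, or the origin of a listed thing).
The state is a dict: "t": time; "joint_positions": joint angles; "qd": joint speeds; "tau": joint torques, N m; "position": TCP position; "ee_rot": TCP orientation; "wrist_force": force on the tool from outside, world axes, zero at the start; "moment": the same for the moment, N m; "finger_gap": finger opening in m.
Only numpy, scipy, OpenCV 4.12 (cv2) and the standard library are available. Lean on these libraries where they do the work, as an engineer would, in place of code of your own. Each camera call takes 0.05 s, during which the arm holds its last target.

## Working session

There is one attempt and no reset: what is moved stays moved. The work goes in short steps, Python scripts to look and compute and a tool call to move; the robot and the scene stay as the last step left them, time stands still between calls to the robot, and variables do not carry over. Pictures are saved under pics/ and viewed, and the job is handed in when it is done.

Besides the shell and the picture viewer there is one more tool, called after "Emit:" as a command line: name --argument value ..., lists and objects as JSON in quotes. drive_tool: Moves the arm, as the interface text tells. Its arguments: {"type":"object","properties":{"plan":{"type":"array"},"hand":{"type":"number"},"force":{"type":"number"}},"required":["plan"]}

```bash
ls; mkdir -p pics
python3 - <<'E'
from bench import telemetry, viewer, manip
import cv2
s=telemetry.read_state();print(s)
for n in ["scene","top","wrist"]:
    im,d=viewer.snapshot(n);cv2.imwrite(f"pics/{n}0.png",im);import numpy as np;np.save(f"pics/{n}0.npy",d)
    print(n,viewer.camera_info(n))
print(manip.grip_depth)
E
```

```text
pics
{'t': 0.0, 'joint_positions': array([-1.15796773e+00,  3.14229854e-01, -4.80760948e-02,  1.21018021e+00,
       -1.39505881e-05,  1.57082221e+00]), 'qd': array([ 0.00053583,  0.00024695, -0.00055479,  0.00044929,  0.00021118,
       -0.00142444]), 'tau': array([-5.07373243e-04, -5.39593542e+01,  3.39747620e+01,  1.92480400e-02,
       -1.35218174e-04, -1.68117305e-05]), 'position': array([ 0.24048865, -0.5490745 ,  0.23043356]), 'ee_rot': array([-0.69197074, -0.14549744,  0.6922253 , -0.14432994]), 'wrist_force': array([-0.68407554,  0.28297995,  0.72505707]), 'moment': array([ 0.03611029, -0.00016486, -0.01033012]), 'finger_gap': 0.08562404671690899}
scene {'K': array([[440.73281792,   0.        , 320.44997931],
       [  0.        , 440.73281792, 233.95057653],
       [  0.        ,   0.        ,   1.        ]]), 'dist': array([0.03841639, 0.        , 0.        , 0.        , 0.        ]), 'R': array([[ 0.47598601,  0.87939667, -0.00994067],
       [ 0.75623116, -0.41503873, -0.50582338],
       [-0.44894516,  0.23324741, -0.86257979]]), 't': array([-0.22587009, -0.41430986,  1
[... 213 characters left out ...]
    ,  0.        ,  0.        ,  0.        ]), 'R': array([[ 0.00216167, -0.99999355, -0.00286752],
       [-0.98728491, -0.00167839, -0.15895184],
       [ 0.158946  ,  0.00317466, -0.98728217]]), 't': array([-0.02758874,  0.54855277,  0.61175133])}
wrist {'K': array([[370.76400614,   0.        , 316.4511823 ],
       [  0.        , 370.76400614, 238.1451538 ],
       [  0.        ,   0.        ,   1.        ]]), 'dist': array([0.0199055, 0.       , 0.       , 0.       , 0.       ]), 'R': array([[ 0.40105091, -0.91605426, -0.00166176],
       [-0.87481915, -0.38353496,  0.29596013],
       [-0.27175288, -0.11724134, -0.95519885]]), 't': array([-0.5987069 , -0.03994533,  0.37950161])}
0.0187
```

View pics/scene0.png

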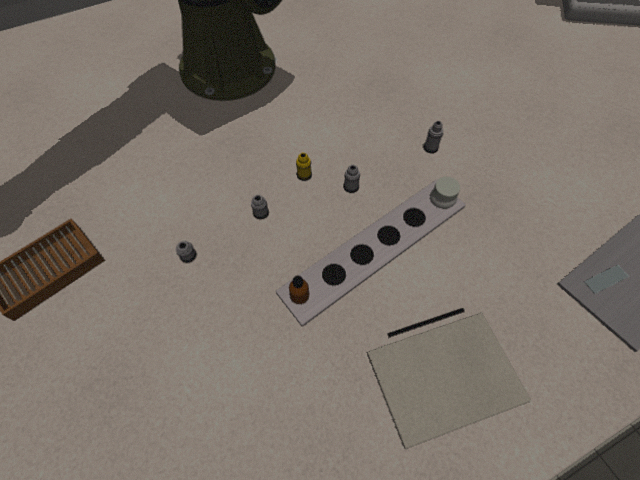

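View pics/top0.png

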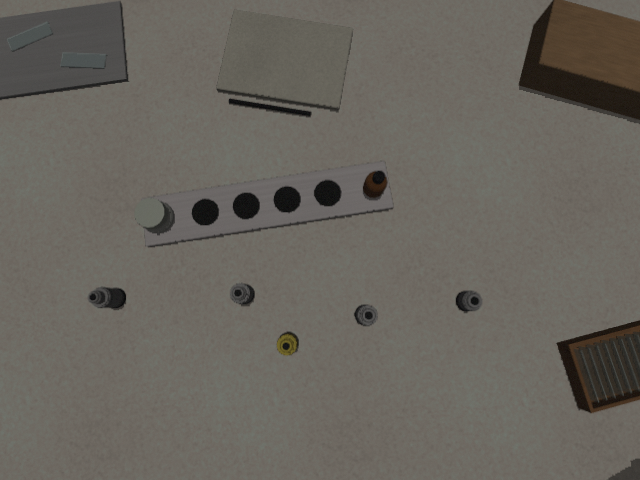

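View pics/wrist0.png

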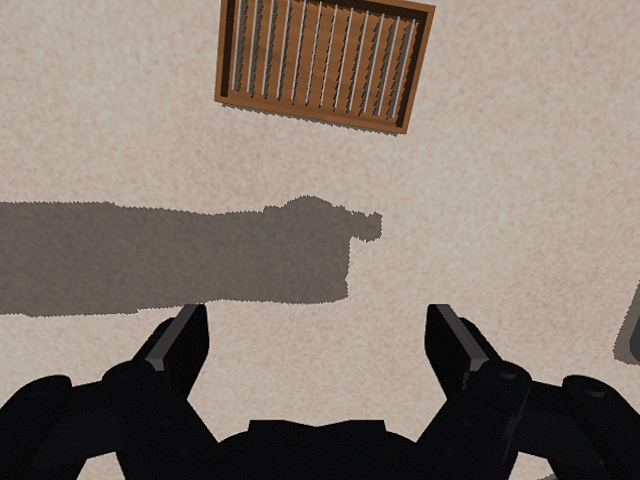

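Candidates: in the scene view, grey objectives at (185,251), (259,206), (352,178) and (434,137). The look-alike at (304,166) is yellow and stays put. In the top view, the greys are at (469,300), (366,315), (241,293) and (105,297), with yellow at (287,344). The bottle is on the right at (375,183) and the jar on the left at (152,214). Next I measure them in both views.

```bash
cat > h.py <<'E'
import numpy as np, cv2
from bench import telemetry, viewer, manip
from scipy.spatial.transform import Rotation as Rot
def cloud(d,ci):
    K,dist,R,t=[np.asarray(ci[k]) for k in("K","dist","R","t")]
    h,w=d.shape
    v,u=np.mgrid[:h,:w]
    p=cv2.undistortPoints(np.stack([u,v],-1).reshape(-1,1,2).astype(np.float64),K,dist).reshape(h,w,2)
    X=np.dstack([p[...,0]*d,p[...,1]*d,d])
    W=(X-t)@R
    W[d<=0]=np.nan
    return W
def project(P,ci):
    rv,_=cv2.Rodrigues(np.asarray(ci["R"]))
    return cv2.projectPoints(np.asarray(P,float).reshape(-1,3),rv,np.asarray(ci["t"]),np.asarray(ci["K"]),np.asarray(ci["dist"]))[0].reshape(-1,2)
def ray(px,ci):
    p=cv2.undistortPoints(np.array([[px]],float),ci["K"],np.asarray(ci["dist"])).ravel()
    R=np.asarray(ci["R"]);o=-R.T@ci["t"];dv=R.T@np.array([p[0],p[1],1]);return o,dv/np.linalg.norm(dv)
def onplane(px,ci,z):
    o,d=ray(px,ci);return o+d*(z-o[2])/d[2]
def tri(pxs,cis):
    A=np.zeros((3,3));b=np.zeros(3)
    for p,c in zip(pxs,cis):
        o,d=ray(p,c);M=np.eye(3)-np.outer(d,d);A+=M;b+=M@o
    return np.linalg.solve(A,b)
E
python3 - <<'E'
from h import *
S={"scene":dict(a=(185,251),b=(259,206),c=(352,178),d=(434,137),y=(304,166),bot=(298,290),jar=(446,192)),
   "top":dict(a=(469,300),b=(366,315),c=(241,293),d=(100,297),y=(287,344),bot=(375,183),jar=(152,214))}
for n in S:
    ci=viewer.camera_info(n);d=np.load(f"pics/{n}0.npy");W=cloud(d,ci)
    print(n,"bench z",np.nanmedian(W[330:400,150:300,2]))
    im=cv2.imread(f"pics/{n}0.png")
    for k,(u,v) in S[n].items():
        w=W[v-28:v+28,u-28:u+28].reshape(-1,3)
        z0=12 if k in("bot","jar") else 0
        m=w[:,2]>z0/1000+.008
        p=w[m]; print(k,len(p),"med",np.round(np.median(p,0)*1000,1),"min",np.round(np.percentile(p,3,axis=0)*1000,1),"max",np.round(np.percentile(p,97,axis=0)*1000,1),"zmax",round(np.max(p[:,2])*1000,1))
for n in S:
    im=cv2.imread(f"pics/{n}0.png")
    g=cv2.cvtColor(im,cv2.COLOR_BGR2GRAY)
    # pads
    ci=viewer.camera_info(n)
    _,lab,st,ce=cv2.connectedComponentsWithStats((g<45).astype(np.uint8))
    for i in range(1,len(st)):
        if 150<st[i,4]<1200: print(n,"dark",np.round(ce[i],1),st[i],np.round(onplane(ce[i],ci,.015)*1000,1))
E
```

```text
scene bench z -0.00026690647666662286
a 326 med [ 459.6 -269.6   31.7] min [ 442.9 -284.5   10. ] max [ 467.5 -255.8   39.3] zmax 40.5
b 302 med [ 438.5 -112.8   37.2] min [ 424.  -125.1   10.3] max [444.9 -98.7  51.7] zmax 53.2
c 330 med [469.5  72.9  43.9] min [454.5  63.8   9.8] max [476.1  87.7  63.2] zmax 64.9
d 400 med [461.8 273.   48. ] min [446.3 265.   10. ] max [469.7 288.7  73.9] zmax 75.9
y 326 med [396.5   4.1  44. ] min [382.2  -6.4  10.3] max [402.4  18.7  62.6] zmax 65.2
bot 465 med [ 638.  -129.2   57.5] min [ 623.1 -142.3   24.2] max [ 647.7 -113.1   82.9] zmax 84.6
jar 690 med [587.2 208.4  52.7] min [562.5 192.5  22. ] max [604.  234.7  55.7] zmax 57.2
top bench z -9.854867413505279e-05
a 405 med [ 452.  -265.2   34.1] min [ 438.7 -279.7   10.6] max [ 465.5 -256.1   39.8] zmax 41.0
b 359 med [ 431.3 -109.    45.6] min [ 418.2 -123.5   13.8] max [444.4 -97.2  51.6] zmax 53.2
c 392 med [461.4  73.4  48.5] min [448.6  63.2  11.8] max [474.8  89.7  63.2] zmax 64.9
d 614 med [454.9 273.3  53.2] min [441.9 266.5  10.8] max [468.6 287.1  74.5] zmax 76.5
y 382 med [390.5
[... 834 characters left out ...]
0  66 128  34 292] [802.5 381.4  15. ]
top dark [275.2  99. ] [217  89 121  21 177] [782.2  32.4  15. ]
top dark [268.9 107.2] [229  99  82  17 393] [767.6  42.6  15. ]
top dark [374.5 184.2] [363 171  24  27 475] [ 636.  -129.4   15. ]
top dark [327.1 192.8] [314 181  27  25 533] [621.7 -53.1  15. ]
top dark [286.5 199. ] [274 187  26  25 527] [611.4  11.8  15. ]
top dark [245.6 205.4] [233 193  26  26 539] [600.9  76.9  15. ]
top dark [204.8 211.7] [192 199  27  26 541] [590.4 141.6  15. ]
top dark [116. 298.] [105 288  21  20 298] [454.1 273.7  15. ]
top dark [582.6 361.6] [ 557  321   83   91 1157] [ 360.3 -438.    15. ]
top dark [614.8 381.3] [588 336  52  73 843] [ 331.5 -484.    15. ]
```

Heights come out as a≈40, b≈52, c≈64 and d≈75 mm, so the identities are clear. Pad positions agree between the two views. Next I fit the barrel axes, check close crops, and work out the first move.

```bash
cat >> h.py <<'E'
C0=dict(a=(455,-269),b=(433,-111),c=(463,76),d=(456,277),y=(391,6),bot=(628,-126),jar=(579,212))
PADS=dict(a=(622.6,-53.5),b=(612.2,11.4),c=(601.7,76.5),d=(591.3,141.4))
PSI=np.arctan2(31.3/197.4,194.9/197.4)
c_,s_=np.cos(PSI),np.sin(PSI)
RT=np.array([[0,0,-1],[c_,s_,0],[s_,-c_,0]]).T
def fitcirc(p,c0,r):
    from scipy.optimize import least_squares
    f=lambda q:np.hypot(p[:,0]-q[0],p[:,1]-q[1])-r
    return least_squares(f,c0,loss="soft_l1",f_scale=1.).x
def todo(x,y,z):
    "x,y,z mm target TCP"
    s=telemetry.read_state();R=Rot.from_quat(s["ee_rot"]).as_matrix()
    e=np.array([x,y,z])-s["position"]*1000
    rv=Rot.from_matrix(R.T@RT).as_rotvec()
    print("t %.2f p"%s["t"],np.round(s["position"]*1000,1),"F",np.round(s["wrist_force"],1),"gap %.1f"%(s["finger_gap"]*1e3))
    print(" shift in target axes",np.round(RT.T@e,1)," in tool now",np.round(R.T@e,1),"rotvec left(tool)",np.round(rv,3),"deg %.1f"%np.degrees(np.linalg.norm(rv)))
E
python3 - <<'E'
from h import *
H=dict(a=(7,28),b=(7,35),c=(7,43),d=(7,51),y=(7,43))
for k in H:
    o=[]
    for n in ("scene","top"):
        ci=viewer.camera_info(n);W=cloud(np.load(f"pics/{n}0.npy"),ci).reshape(-1,3)*1000
        m=(np.hypot(W[:,0]-C0[k][0],W[:,1]-C0[k][1])<28)&(W[:,2]>H[k][0])&(W[:,2]<H[k][1])
        o.append(np.round(fitcirc(W[m][:,:2],C0[k],15),1))
        m=(np.hypot(W[:,0]-C0[k][0],W[:,1]-C0[k][1])<28)&(W[:,2]>H[k][1]+4)
        q=W[m]; q=q[q[:,2]>q[:,2].max()-4.5]
        o.append(np.round(q.mean(0),1))
    print(k,o)
s=telemetry.read_state();print(Rot.from_quat(s["ee_rot"]).as_matrix().round(3))
todo(455,-269,180)
im=cv2.imread("pics/scene0.png"); tiles=[cv2.resize(im[v-24:v+24,u-24:u+24],(260,260),interpolation=cv2.INTER_CUBIC) for u,v in [(185,251),(259,206),(352,178),(434,137),(304,166),(298,290)]]
cv2.imwrite("pics/crop0.png",np.vstack([np.hstack(tiles[:3]),np.hstack(tiles[3:])]))
E
```

```text
a [array([ 452.3, -270.1]), array([ 452.2, -271. ,   37.9]), array([ 452., -271.]), array([ 452. , -270.2,   38.5])]
b [array([ 429.4, -110.6]), array([ 430.5, -111.3,   50.4]), array([ 430.7, -111.6]), array([ 430.8, -111.2,   50.4])]
c [array([460.8,  78.5]), array([461.9,  77.7,  62.3]), array([462.4,  77.9]), array([462.2,  77.4,  62.1])]
d [array([454.2, 280.8]), array([456.6, 280.4,  73.5]), array([455.4, 281.8]), array([455.2, 280.9,  73.7])]
y [array([386.9,   8.3]), array([388. ,   8.2,  62.1]), array([388.1,   7.6]), array([388.4,   7.3,  62. ])]
[[-0.001  0.401 -0.916]
 [ 0.001 -0.916 -0.401]
 [-1.    -0.001 -0.   ]]
t 0.15 p [ 240.5 -549.2  230.6] F [-0.1 -0.5  0.6] gap 85.0
 shift in target axes [  50.6  256.2 -242.6]  in tool now [  50.9 -170.5 -308.9] rotvec left(tool) [-1.317e+00 -1.000e-03  1.000e-03] deg 75.5
```

View pics/crop0.png

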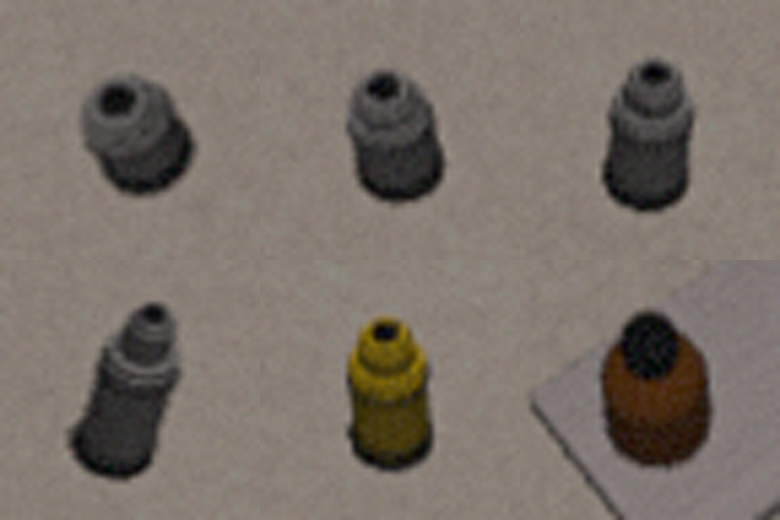

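```bash
cat >> h.py <<'E'
CO=dict(a=(452.1,-270.6),b=(430.5,-111.2),c=(462,77.9),d=(455.5,281))
def plan(x,y,z,n):
    s=telemetry.read_state();R=Rot.from_quat(s["ee_rot"])
    e=(np.array([x,y,z])-s["position"]*1000)/n
    rv=(R.inv()*Rot.from_matrix(RT)).as_rotvec()
    for i in range(n):
        Ri=R*Rot.from_rotvec(rv*i/n); print(np.round(Ri.inv().apply(e)).astype(int).tolist(),np.round(rv/n,3).tolist())
E
python3 -c "
from h import *
plan(452,-270.6,150,15)"
```

```text
[5, -11, -20] [-0.088, -0.0, 0.0]
[5, -10, -21] [-0.088, -0.0, 0.0]
[5, -8, -22] [-0.088, -0.0, 0.0]
[5, -6, -23] [-0.088, -0.0, 0.0]
[5, -4, -23] [-0.088, -0.0, 0.0]
[5, -2, -23] [-0.088, -0.0, 0.0]
[5, 0, -23] [-0.088, -0.0, 0.0]
[5, 2, -23] [-0.088, -0.0, 0.0]
[5, 4, -23] [-0.088, -0.0, 0.0]
[5, 6, -22] [-0.088, -0.0, 0.0]
[5, 8, -22] [-0.088, -0.0, 0.0]
[5, 10, -21] [-0.088, -0.0, 0.0]
[5, 12, -20] [-0.088, -0.0, 0.0]
[5, 14, -19] [-0.088, -0.0, 0.0]
[5, 15, -18] [-0.088, -0.0, 0.0]
```

Emit:
drive_tool --plan '[[[5, -11, -20], [-0.088, 0, 0]], [[5, -10, -21], [-0.088, 0, 0]], [[5, -8, -22], [-0.088, 0, 0]], [[5, -6, -23], [-0.088, 0, 0]], [[5, -4, -23], [-0.088, 0, 0]]]' --hand 85 --force 40

```text
t: 0.57
position: [0.3088, -0.4557, 0.2036]
ee_rot: [-0.642, -0.296, 0.643, -0.296]
wrist_force: [-0.1, 0.1, -0.2]
finger_gap: 0.0848
```

Emit:
drive_tool --plan '[[[5, -2, -23], [-0.088, 0, 0]], [[5, 0, -23], [-0.088, 0, 0]], [[5, 2, -23], [-0.088, 0, 0]], [[5, 4, -23], [-0.088, 0, 0]], [[5, 6, -22], [-0.088, 0, 0]]]'

```text
t: 0.98
position: [0.3767, -0.3554, 0.176]
ee_rot: [-0.557, -0.436, 0.558, -0.434]
wrist_force: [-0.1, -0.4, 0.2]
finger_gap: 0.0846
```

Emit:
drive_tool --plan '[[[5, 8, -22], [-0.088, 0, 0]], [[5, 10, -21], [-0.088, 0, 0]], [[5, 12, -20], [-0.088, 0, 0]], [[5, 14, -19], [-0.088, 0, 0]], [[5, 15, -18], [-0.088, 0, 0]]]'

```text
t: 1.4
position: [0.4438, -0.2525, 0.1488]
ee_rot: [0.443, 0.553, -0.443, 0.549]
wrist_force: [1.1, -0.1, -0.2]
finger_gap: 0.085
```

```bash
python3 -c "
from h import *
todo(452.1,-270.6,120)"
```

```text
t 1.40 p [ 443.8 -252.5  148.8] F [ 1.1 -0.1 -0.2] gap 85.0
 shift in target axes [28.8  5.4 19.2]  in tool now [28.7  4.4 19.6] rotvec left(tool) [ 0.057 -0.004  0.004] deg 3.3
```

Emit:
drive_tool --plan '[[[8, 1, 5], [0.02, 0, 0]], [[8, 1, 5], [0.02, 0, 0]], [[8, 1, 5], [0.01, 0, 0]], [[5, 1, 4], [0, 0, 0]], [[0, 0, 0], [0, 0, 0]]]'

```text
t: 1.82
position: [0.4524, -0.2681, 0.1159]
ee_rot: [0.456, 0.543, -0.456, 0.538]
wrist_force: [-1.9, -0.4, 0.1]
finger_gap: 0.0854
```

```bash
cat >> h.py <<'E'
def wr(name):
    ci=viewer.camera_info("wrist");im,d=viewer.snapshot("wrist")
    cv2.imwrite(f"pics/{name}.png",im);return im,d,ci
def wfit(k,d,ci,H):
    W=cloud(d,ci).reshape(-1,3)*1000
    near=np.hypot(W[:,0]-CO[k][0],W[:,1]-CO[k][1])<26
    m=near&(W[:,2]>7)&(W[:,2]<H-12)
    q=W[near&(W[:,2]>H-4)]
    print(k,"barrel",np.round(fitcirc(W[m][:,:2],CO[k],15),1),m.sum(),"top",np.round((q.min(0)+q.max(0))/2,1),np.round(q.mean(0),1),"zmax",q[:,2].max())
E
python3 -c "
from h import *
todo(452.1,-270.6,120)
im,d,ci=wr('w1')
wfit('a',d,ci,38)
todo(452.1,-270.6,120)
print(project([[.4521,-.2706,.038]],ci))"
```

```text
t 1.82 p [ 452.4 -268.1  115.9] F [-1.9 -0.4  0.1] gap 85.4
 shift in target axes [-4.1 -0.7  2.4]  in tool now [-4.1 -0.8  2.4] rotvec left(tool) [ 0.01  -0.006  0.005] deg 0.7
a barrel [ 449.8 -268.2] 260 top [ 449.9 -263.1  123.3] [ 449.7 -258.2  183.7] zmax 212.59062077645513
t 1.87 p [ 452.2 -268.   116.2] F [-0.6 -0.1 -1.1] gap 85.2
 shift in target axes [-3.8 -0.5  2.6]  in tool now [-3.8 -0.5  2.6] rotvec left(tool) [ 0.01  -0.006  0.006] deg 0.7
[[318.43840835 253.59608133]]
```

View pics/w1.png

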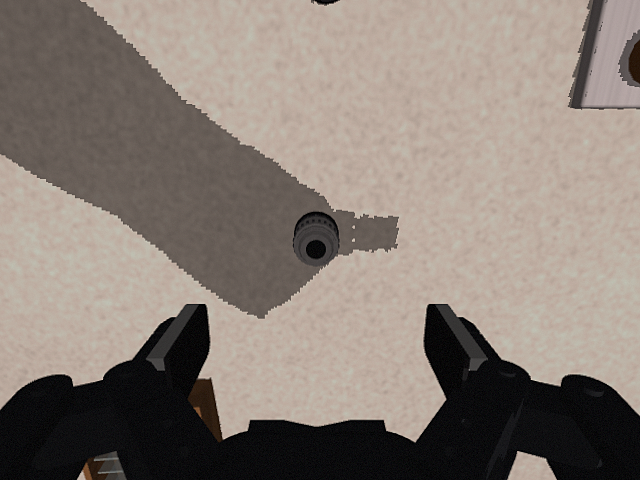

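Emit:
drive_tool --plan '[[[22, -0.2, 1], [0.01, -0.005, 0.005]], [[22, -0.2, 1], [0, 0, 0]], [[22, 0, 0.5], [0, 0, 0]], [[20, 0, 0], [0, 0, 0]], [[0, 0, 0], [0, 0, 0]]]'

```text
t: 2.28
position: [0.4528, -0.2757, 0.0303]
ee_rot: [0.461, 0.534, -0.46, 0.538]
wrist_force: [-0.8, 0.8, 0.0]
finger_gap: 0.085
```

```bash
python3 -c "
from h import *
todo(452,-270.2,9)
im,d,ci=wr('w2')"
```

```text
t 2.28 p [ 452.8 -275.7   30.3] F [-0.8  0.8  0. ] gap 85.0
 shift in target axes [21.3  0.1 -5.6]  in tool now [21.2 -0.  -5.7] rotvec left(tool) [-0.008  0.003 -0.004] deg 0.6
```

View pics/w2.png

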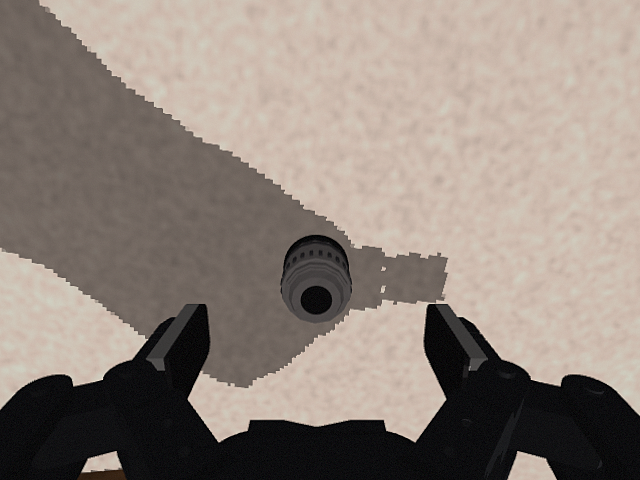

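Emit:
drive_tool --plan '[[[6, 0, -3], [-0.008, 0, 0]], [[6, 0, -1], [0, 0, 0]], [[4, 0, 0], [0, 0, 0]], [[1, 0, 0], [0, 0, 0]], [[0, 0, 0], [0, 0, 0]]]'

```text
t: 2.75
position: [0.4554, -0.2745, 0.0181]
ee_rot: [0.46, 0.533, -0.458, 0.542]
wrist_force: [0.4, -0.2, 0.6]
finger_gap: 0.0852
```

```bash
python3 -c "
from h import *
todo(452,-270.2,9)"
```

```text
t 2.75 p [ 455.4 -274.5   18.1] F [ 0.4 -0.2  0.6] gap 85.2
 shift in target axes [ 9.1 -2.7 -4.8]  in tool now [ 9.  -2.8 -4.8] rotvec left(tool) [-0.001  0.008 -0.01 ] deg 0.7
```

Emit:
drive_tool --plan '[[[4, -2, -3], [0, 0.008, -0.01]], [[3, -1, -2], [0, 0, 0]], [[2, 0, 0], [0, 0, 0]], [[0, 0, 0], [0, 0, 0]], [[0, 0, 0], [0, 0, 0]]]'

```text
t: 3.17
position: [0.4525, -0.27, 0.0095]
ee_rot: [0.459, 0.538, -0.459, 0.538]
wrist_force: [0.2, 0.3, -0.6]
finger_gap: 0.085
```

```bash
python3 -c "
from h import *
todo(452,-270.2,9)
todo(452,-270.2,9)"
```

```text
t 3.17 p [ 452.5 -270.     9.5] F [ 0.2  0.3 -0.6] gap 85.0
 shift in target axes [ 0.5 -0.5  0.2]  in tool now [ 0.5 -0.5  0.2] rotvec left(tool) [-0.001  0.001 -0.001] deg 0.1
t 3.17 p [ 452.5 -270.     9.5] F [ 0.2  0.3 -0.6] gap 85.0
 shift in target axes [ 0.5 -0.5  0.2]  in tool now [ 0.5 -0.5  0.2] rotvec left(tool) [-0.001  0.001 -0.001] deg 0.1
```

Emit:
drive_tool --plan '[[[0, 0, 0], [0, 0, 0]], [[0, 0, 0], [0, 0, 0]], [[0, 0, 0], [0, 0, 0]], [[0, 0, 0], [0, 0, 0]], [[0, 0, 0], [0, 0, 0]]]' --hand 22 --force 50

```text
t: 3.58
position: [0.4528, -0.2702, 0.0099]
ee_rot: [0.459, 0.537, -0.459, 0.539]
wrist_force: [0.5, -0.2, -0.3]
finger_gap: 0.0282
```

Emit:
drive_tool --plan '[[[0, 0, 0], [0, 0, 0]], [[0, 0, 0], [0, 0, 0]], [[0, 0, 0], [0, 0, 0]], [[0, 0, 0], [0, 0, 0]], [[0, 0, 0], [0, 0, 0]]]'

```text
t: 4.0
position: [0.4528, -0.2702, 0.0099]
ee_rot: [0.459, 0.537, -0.459, 0.539]
wrist_force: [0.2, 0.9, 1.0]
finger_gap: 0.0284
```

```bash
python3 -c "
from h import *
todo(452,-270.2,9)
im,d,ci=wr('w3')"
```

```text
t 4.00 p [ 452.8 -270.2    9.9] F [0.2 0.9 1. ] gap 28.4
 shift in target axes [ 0.9 -0.8 -0.1]  in tool now [ 0.9 -0.8 -0.1] rotvec left(tool) [-0.001  0.001 -0.001] deg 0.1
```

View pics/w3.png

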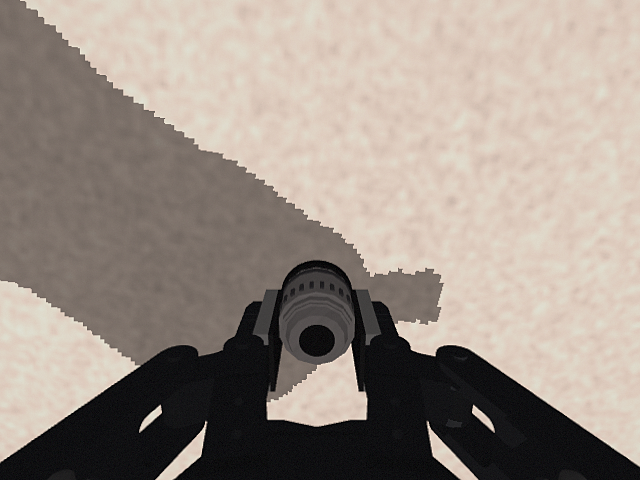

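Emit:
drive_tool --plan '[[[-20, 0, 0], [0, 0, 0]], [[-28, 0, 0], [0, 0, 0]], [[-28, 0, 0], [0, 0, 0]], [[-25, 0, 0], [0, 0, 0]], [[-10, 0, 0], [0, 0, 0]]]'

```text
t: 4.47
position: [0.4484, -0.2676, 0.1204]
ee_rot: [0.458, 0.541, -0.46, 0.535]
wrist_force: [0.8, -0.3, -0.8]
finger_gap: 0.0283
```

```bash
python3 -c "
from h import *
todo(622.6,-53.5,125)
plan(622.6,-53.5,125,10)"
```

```text
t 4.47 p [ 448.4 -267.6  120.4] F [ 0.8 -0.3 -0.8] gap 28.3
 shift in target axes [  -4.6  205.9 -183.8]  in tool now [  -5.   205.7 -184. ] rotvec left(tool) [-0.001 -0.006  0.007] deg 0.5
[-1, 21, -18] [-0.0, -0.001, 0.001]
[0, 21, -18] [-0.0, -0.001, 0.001]
[0, 21, -18] [-0.0, -0.001, 0.001]
[0, 21, -18] [-0.0, -0.001, 0.001]
[0, 21, -18] [-0.0, -0.001, 0.001]
[0, 21, -18] [-0.0, -0.001, 0.001]
[0, 21, -18] [-0.0, -0.001, 0.001]
[0, 21, -18] [-0.0, -0.001, 0.001]
[0, 21, -18] [-0.0, -0.001, 0.001]
[0, 21, -18] [-0.0, -0.001, 0.001]
```

Emit:
drive_tool --plan '[[[-1, 14, -12], [0, -0.003, 0.003]], [[-1, 24, -21], [0, -0.003, 0.003]], [[-1, 24, -21], [0, 0, 0]], [[-1, 24, -21], [0, 0, 0]], [[0, 24, -21], [0, 0, 0]]]'

```text
t: 4.88
position: [0.5441, -0.1582, 0.1292]
ee_rot: [0.461, 0.533, -0.463, 0.538]
wrist_force: [0.6, -0.6, -0.4]
finger_gap: 0.0279
```

Emit:
drive_tool --plan '[[[0, 24, -21], [0, 0, 0]], [[0, 24, -21], [0, 0, 0]], [[0, 18, -17], [0, 0, 0]], [[0, 9, -8], [0, 0, 0]], [[0, 0, 0], [0, 0, 0]]]'

```text
t: 5.3
position: [0.6142, -0.0716, 0.1281]
ee_rot: [0.46, 0.534, -0.46, 0.539]
wrist_force: [0.4, 0.0, -1.5]
finger_gap: 0.0281
```

```bash
python3 -c "
from h import *
todo(622.6,-53.5,60)
im,d,ci=wr('w4')"
```

```text
t 5.30 p [614.2 -71.6 128.1] F [ 0.4  0.  -1.5] gap 28.1
 shift in target axes [ 68.1  11.1 -16.5]  in tool now [ 68.1  10.7 -17. ] rotvec left(tool) [-0.007  0.005 -0.004] deg 0.5
```

View pics/w4.png

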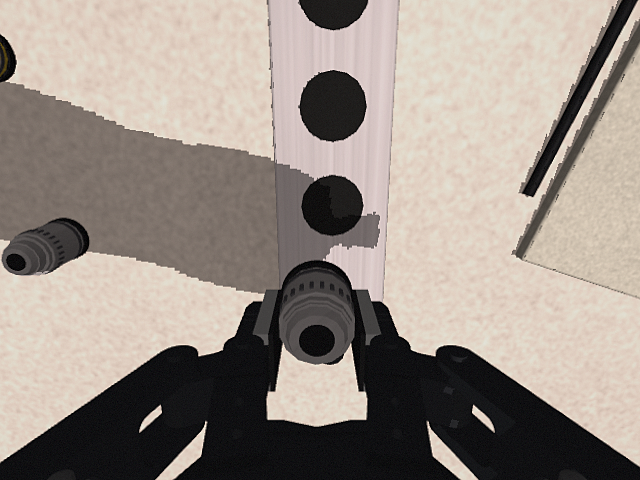

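```bash
python3 -c "
from h import *
ci=viewer.camera_info('wrist')
for p in [(332.5,205.5),(332.5,105.5)]: print(onplane(p,ci,.015)*1000)"
```

```text
[620.32484629 -51.32225739  15.        ]
[609.46100668  13.77420815  15.        ]
```

Emit:
drive_tool --plan '[[[10, 5, -7], [-0.007, 0.005, -0.004]], [[10, 4, -6], [0, 0, 0]], [[10, 2, -3], [0, 0, 0]], [[8, 0, 0], [0, 0, 0]], [[0, 0, 0], [0, 0, 0]]]'

```text
t: 5.77
position: [0.619, -0.0572, 0.085]
ee_rot: [0.458, 0.538, -0.461, 0.536]
wrist_force: [0.5, -0.4, -1.3]
finger_gap: 0.0286
```

```bash
python3 -c "
from h import *
todo(622.6,-53.5,40)"
```

```text
t 5.77 p [619.  -57.2  85. ] F [ 0.5 -0.4 -1.3] gap 28.6
 shift in target axes [45.   4.2 -3.1]  in tool now [45.   4.4 -3.1] rotvec left(tool) [-0.004  0.001  0.005] deg 0.3
```

Emit:
drive_tool --plan '[[[10, 2, -2], [0, 0, 0]], [[12, 1, -1], [0, 0, 0]], [[12, 1, 0], [0, 0, 0]], [[4, 0, 0], [0, 0, 0]], [[0, 0, 0], [0, 0, 0]]]'

```text
t: 6.18
position: [0.6207, -0.0549, 0.0415]
ee_rot: [0.458, 0.538, -0.462, 0.535]
wrist_force: [-0.6, 0.1, -0.6]
finger_gap: 0.0283
```

```bash
python3 -c "
from h import *
todo(622.6,-53.5,24.9)"
```

```text
t 6.18 p [620.7 -54.9  41.5] F [-0.6  0.1 -0.6] gap 28.3
 shift in target axes [16.6  2.1 -1.1]  in tool now [16.6  2.2 -1.1] rotvec left(tool) [-0.006  0.001  0.007] deg 0.5
```

Emit:
drive_tool --plan '[[[4, 1, -1], [-0.006, 0, 0.007]], [[4, 0.6, 0], [0, 0, 0]], [[3, 0, 0], [0, 0, 0]], [[0, 0, 0], [0, 0, 0]], [[0, 0, 0], [0, 0, 0]]]'

```text
t: 6.6
position: [0.6224, -0.0538, 0.0295]
ee_rot: [0.459, 0.538, -0.459, 0.539]
wrist_force: [-0.1, 0.8, -0.7]
finger_gap: 0.0282
```

```bash
python3 -c "
from h import *
todo(622.6,-53.5,24.9)"
```

```text
t 6.60 p [622.4 -53.8  29.5] F [-0.1  0.8 -0.7] gap 28.2
 shift in target axes [ 4.6  0.2 -0.2]  in tool now [ 4.6  0.2 -0.2] rotvec left(tool) [ 0.     0.001 -0.001] deg 0.1
```

Emit:
drive_tool --plan '[[[1.5, 0, 0], [0, 0, 0]], [[1, 0, 0], [0, 0, 0]], [[0.8, 0, 0], [0, 0, 0]], [[0.5, 0, 0], [0, 0, 0]], [[0, 0, 0], [0, 0, 0]]]'

```text
t: 7.02
position: [0.6236, -0.0538, 0.0267]
ee_rot: [0.459, 0.537, -0.458, 0.539]
wrist_force: [-0.2, 0.7, -1.0]
finger_gap: 0.0285
```

Emit:
drive_tool --plan '[[[0.6, -0.3, 0], [0, 0, 0]], [[0.6, -0.3, 0], [0, 0, 0]], [[0.5, 0, 0], [0, 0, 0]], [[0.3, 0, 0], [0, 0, 0]], [[0, 0, 0], [0, 0, 0]]]'

```text
t: 7.43
position: [0.6232, -0.054, 0.025]
ee_rot: [0.459, 0.537, -0.458, 0.54]
wrist_force: [-1.0, 0.0, 0.1]
finger_gap: 0.0279
```

Emit:
drive_tool --plan '[[[0.5, -0.3, 0], [0, 0, 0]], [[0.5, 0, 0], [0, 0, 0]], [[0.5, 0, 0], [0, 0, 0]], [[0.3, 0, 0], [0, 0, 0]], [[0, 0, 0], [0, 0, 0]]]'

```text
t: 7.85
position: [0.6232, -0.054, 0.025]
ee_rot: [0.459, 0.537, -0.458, 0.54]
wrist_force: [0.7, 0.1, -0.7]
finger_gap: 0.028
```

Emit:
drive_tool --plan '[[[1, 0, 0], [0, 0, 0]], [[0, 0, 0], [0, 0, 0]], [[0, 0, 0], [0, 0, 0]], [[0, 0, 0], [0, 0, 0]], [[0, 0, 0], [0, 0, 0]]]'

```text
t: 8.27
position: [0.6234, -0.0541, 0.0249]
ee_rot: [0.46, 0.536, -0.458, 0.54]
wrist_force: [-1.8, -0.2, 3.4]
finger_gap: 0.028
```

```bash
python3 -c "
from h import *
todo(622.6,-53.5,24.9)
print(telemetry.read_state()['moment'])
im,d,ci=wr('w5')"
```

```text
t 8.27 p [623.4 -54.1  24.9] F [-1.8 -0.2  3.4] gap 28.0
 shift in target axes [ 0.  -0.7 -0.7]  in tool now [ 0.  -0.7 -0.7] rotvec left(tool) [ 0.     0.002 -0.006] deg 0.3
[ 0.07168964  0.32300684 -0.01377912]
```

View pics/w5.png

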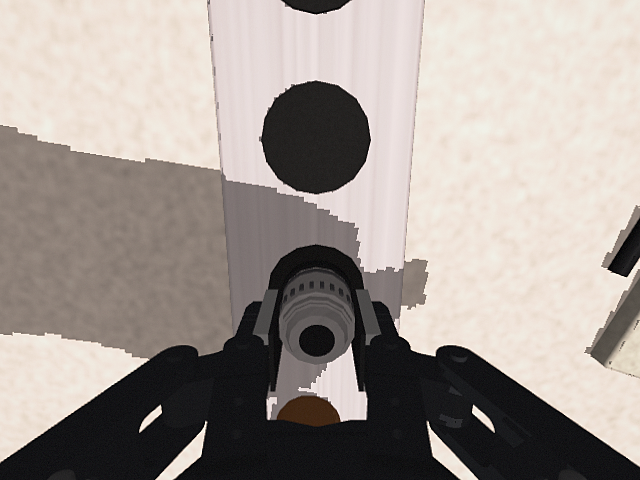

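Emit:
drive_tool --plan '[[[0, 0, 0], [0, 0, 0]], [[0, 0, 0], [0, 0, 0]], [[0, 0, 0], [0, 0, 0]], [[0, 0, 0], [0, 0, 0]], [[0, 0, 0], [0, 0, 0]]]' --hand 85

```text
t: 8.73
position: [0.6235, -0.0541, 0.0241]
ee_rot: [0.46, 0.536, -0.458, 0.54]
wrist_force: [-0.3, 0.7, 0.1]
finger_gap: 0.0845
```

Emit:
drive_tool --plan '[[[-10, 0, 0], [0, 0, 0]], [[-25, 0, 0], [0, 0, 0]], [[-30, 0, 0], [0, 0, 0]], [[-30, 0, 0], [0, 0, 0]], [[-10, 0, 0], [0, 0, 0]]]'

```text
t: 9.15
position: [0.6191, -0.0536, 0.1305]
ee_rot: [0.458, 0.539, -0.459, 0.537]
wrist_force: [1.4, 0.6, 0.8]
finger_gap: 0.0843
```

```bash
python3 -c "
from h import *
im,d,ci=wr('w6')
todo(*CO['b'],130)
plan(*CO['b'],130,10)"
```

```text
t 9.20 p [619.8 -53.7 131.3] F [-0.   0.9  1.2] gap 85.1
 shift in target axes [   1.3 -196.1   26.7]  in tool now [   1.6 -196.1   26.7] rotvec left(tool) [0.    0.    0.002] deg 0.1
[0, -20, 3] [0.0, 0.0, 0.0]
[0, -20, 3] [0.0, 0.0, 0.0]
[0, -20, 3] [0.0, 0.0, 0.0]
[0, -20, 3] [0.0, 0.0, 0.0]
[0, -20, 3] [0.0, 0.0, 0.0]
[0, -20, 3] [0.0, 0.0, 0.0]
[0, -20, 3] [0.0, 0.0, 0.0]
[0, -20, 3] [0.0, 0.0, 0.0]
[0, -20, 3] [0.0, 0.0, 0.0]
[0, -20, 3] [0.0, 0.0, 0.0]
```

View pics/w6.png

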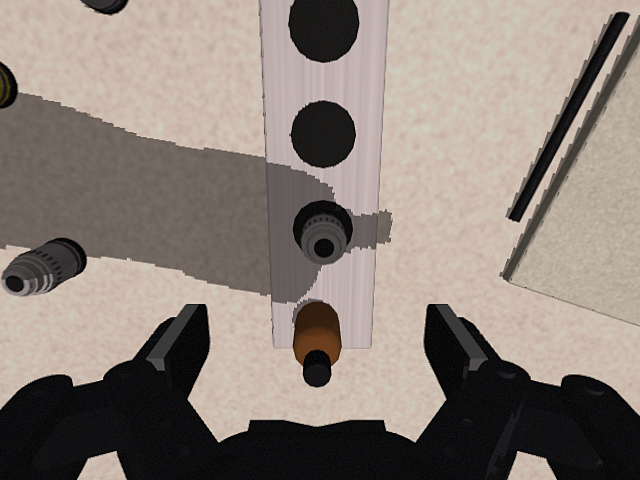

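Emit:
drive_tool --plan '[[[0, -15, 2], [0, 0, 0]], [[0, -26, 3.5], [0, 0, 0]], [[0, -26, 3.5], [0, 0, 0]], [[0, -26, 3.5], [0, 0, 0]], [[0, -26, 3.5], [0, 0, 0]]]'

```text
t: 9.62
position: [0.5072, -0.0881, 0.1312]
ee_rot: [0.459, 0.537, -0.456, 0.541]
wrist_force: [0.6, -0.7, 0.3]
finger_gap: 0.0849
```

Emit:
drive_tool --plan '[[[0, -24, 3.5], [0, 0, 0]], [[0, -22, 3], [0, 0, 0]], [[3, -14, 2], [0, 0, 0]], [[5, -6, 1], [0, 0, 0]], [[5, 0, 0], [0, 0, 0]]]'

```text
t: 10.03
position: [0.4337, -0.1093, 0.1149]
ee_rot: [0.458, 0.538, -0.458, 0.539]
wrist_force: [-0.1, 0.6, 0.1]
finger_gap: 0.0852
```

```bash
python3 -c "
from h import *
todo(*CO['b'],12)"
```

```text
t 10.03 p [ 433.7 -109.3  114.9] F [-0.1  0.6  0.1] gap 85.2
 shift in target axes [102.9  -3.4   1.4]  in tool now [102.9  -3.6   1.3] rotvec left(tool) [ 0.002  0.001 -0.001] deg 0.1
```

Emit:
drive_tool --plan '[[[15, -2, 1], [0, 0, 0]], [[18, -1, 0], [0, 0, 0]], [[18, 0, 0], [0, 0, 0]], [[15, 0, 0], [0, 0, 0]], [[5, 0, 0], [0, 0, 0]]]'

```text
t: 10.45
position: [0.4357, -0.1106, 0.0399]
ee_rot: [0.459, 0.537, -0.457, 0.541]
wrist_force: [-0.3, 0.4, -0.4]
finger_gap: 0.0847
```

```bash
python3 -c "
from h import *
todo(*CO['b'],12)"
```

```text
t 10.45 p [ 435.7 -110.6   39.9] F [-0.3  0.4 -0.4] gap 84.7
 shift in target axes [27.9 -5.2 -0.2]  in tool now [27.9 -5.4 -0.3] rotvec left(tool) [ 0.002  0.002 -0.007] deg 0.4
```

Emit:
drive_tool --plan '[[[7, -3, 0], [0, 0, -0.007]], [[8, -2, 0], [0, 0, 0]], [[7, 0, 0], [0, 0, 0]], [[2, 0, 0], [0, 0, 0]], [[0, 0, 0], [0, 0, 0]]]'

```text
t: 10.87
position: [0.4318, -0.1108, 0.0125]
ee_rot: [0.457, 0.539, -0.458, 0.539]
wrist_force: [0.6, 0.7, 0.0]
finger_gap: 0.0848
```

```bash
python3 -c "
from h import *
todo(*CO['b'],12)"
```

```text
t 10.87 p [ 431.8 -110.8   12.5] F [0.6 0.7 0. ] gap 84.8
 shift in target axes [ 0.5 -1.3  0.2]  in tool now [ 0.5 -1.3  0.2] rotvec left(tool) [0.004 0.001 0.002] deg 0.2
```

Emit:
drive_tool --plan '[[[0, -1, 0], [0, 0, 0]], [[0, 0, 0], [0, 0, 0]], [[0, 0, 0], [0, 0, 0]], [[0, 0, 0], [0, 0, 0]], [[0, 0, 0], [0, 0, 0]]]' --hand 22

```text
t: 11.28
position: [0.4323, -0.1115, 0.0143]
ee_rot: [0.457, 0.538, -0.458, 0.54]
wrist_force: [0.3, 0.2, -1.8]
finger_gap: 0.0281
```

Emit:
drive_tool --plan '[[[0, 0, 0], [0, 0, 0]], [[0, 0, 0], [0, 0, 0]], [[0, 0, 0], [0, 0, 0]], [[-2, 0, 0], [0, 0, 0]], [[-4, 0, 0], [0, 0, 0]]]'

```text
t: 11.7
position: [0.4316, -0.1113, 0.0202]
ee_rot: [0.457, 0.539, -0.458, 0.539]
wrist_force: [-0.3, 0.3, -1.7]
finger_gap: 0.0287
```

Emit:
drive_tool --plan '[[[-20, 0, 0], [0, 0, 0]], [[-28, 0, 0], [0, 0, 0]], [[-28, 0, 0], [0, 0, 0]], [[-28, 0, 0], [0, 0, 0]], [[-10, 0, 0], [0, 0, 0]]]'

```text
t: 12.12
position: [0.4276, -0.11, 0.1369]
ee_rot: [0.456, 0.541, -0.459, 0.537]
wrist_force: [1.5, 0.5, -1.0]
finger_gap: 0.0283
```

```bash
python3 -c "
from h import *
todo(*PADS['b'],130)
im,d,ci=wr('w7')"
```

```text
t 12.12 p [ 427.6 -110.   136.9] F [ 1.5  0.5 -1. ] gap 28.3
 shift in target axes [  6.9 201.6 -90.6]  in tool now [  5.4 201.9 -89.9] rotvec left(tool) [ 0.003 -0.002  0.008] deg 0.5
```

View pics/w7.png

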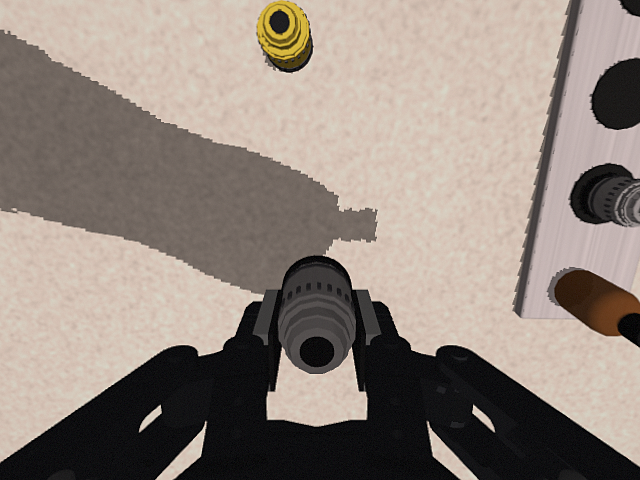

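Emit:
drive_tool --plan '[[[0, 14, -6], [0, 0, 0.008]], [[1, 26, -12], [0, 0, 0]], [[1, 26, -12], [0, 0, 0]], [[1, 26, -12], [0, 0, 0]], [[1, 26, -12], [0, 0, 0]]]'

```text
t: 12.58
position: [0.5371, -0.0363, 0.1324]
ee_rot: [0.46, 0.537, -0.459, 0.537]
wrist_force: [0.5, -0.4, -1.7]
finger_gap: 0.0283
```

Emit:
drive_tool --plan '[[[1, 26, -12], [0, 0, 0]], [[1, 24, -11], [0, 0, 0]], [[1, 16, -7], [0, 0, 0]], [[1, 7, -3], [0, 0, 0]], [[0, 0, 0], [0, 0, 0]]]'

```text
t: 13.0
position: [0.6109, 0.0172, 0.1203]
ee_rot: [0.459, 0.54, -0.458, 0.537]
wrist_force: [-0.2, -0.0, -0.9]
finger_gap: 0.0281
```

```bash
python3 -c "
from h import *
todo(*PADS['b'],40)"
```

```text
t 13.00 p [610.9  17.2 120.3] F [-0.2 -0.  -0.9] gap 28.1
 shift in target axes [80.3  0.3  5.9]  in tool now [80.3  0.4  6.3] rotvec left(tool) [ 0.001 -0.004  0.001] deg 0.2
```

Emit:
drive_tool --plan '[[[14, 0, 3], [0, -0.004, 0]], [[18, 0, 2], [0, 0, 0]], [[18, 0, 0], [0, 0, 0]], [[14, 0, 0], [0, 0, 0]], [[3, 0, 0], [0, 0, 0]]]'

```text
t: 13.42
position: [0.6079, 0.0114, 0.0486]
ee_rot: [0.457, 0.539, -0.46, 0.537]
wrist_force: [-0.4, -0.4, -1.4]
finger_gap: 0.0278
```

```bash
python3 -c "
from h import *
todo(*PADS['b'],32)"
```

```text
t 13.42 p [607.9  11.4  48.6] F [-0.4 -0.4 -1.4] gap 27.8
 shift in target axes [16.6  4.3  0.7]  in tool now [16.6  4.4  0.7] rotvec left(tool) [0.001 0.    0.005] deg 0.3
```

Emit:
drive_tool --plan '[[[4, 2.5, 0.5], [0, 0, 0.005]], [[4, 1.5, 0], [0, 0, 0]], [[3, 0, 0], [0, 0, 0]], [[1, 0, 0], [0, 0, 0]], [[0, 0, 0], [0, 0, 0]]]'

```text
t: 13.83
position: [0.6099, 0.0101, 0.0357]
ee_rot: [0.458, 0.538, -0.46, 0.538]
wrist_force: [-0.4, 0.2, -1.4]
finger_gap: 0.0284
```

```bash
python3 -c "
from h import *
todo(*PADS['b'],29)"
```

```text
t 13.83 p [609.9  10.1  35.7] F [-0.4  0.2 -1.4] gap 28.4
 shift in target axes [ 6.7  2.5 -0.9]  in tool now [ 6.7  2.5 -0.9] rotvec left(tool) [-0.001  0.     0.002] deg 0.1
```

Emit:
drive_tool --plan '[[[2, 1.5, -0.6], [0, 0, 0]], [[1.5, 1, -0.3], [0, 0, 0]], [[1, 0, 0], [0, 0, 0]], [[0, 0, 0], [0, 0, 0]], [[0, 0, 0], [0, 0, 0]]]'

```text
t: 14.25
position: [0.6144, 0.0117, 0.033]
ee_rot: [0.459, 0.537, -0.459, 0.539]
wrist_force: [0.2, 0.3, -1.5]
finger_gap: 0.0284
```

Emit:
drive_tool --plan '[[[1, 0, 0], [0, 0, 0]], [[1, 0, 0], [0, 0, 0]], [[0, 0, 0], [0, 0, 0]], [[0, 0, 0], [0, 0, 0]], [[0, 0, 0], [0, 0, 0]]]'

```text
t: 14.67
position: [0.6145, 0.0118, 0.0309]
ee_rot: [0.459, 0.537, -0.458, 0.539]
wrist_force: [-0.6, -0.3, -1.8]
finger_gap: 0.0286
```

```bash
python3 -c "
from h import *
todo(*PADS['b'],28)"
```

```text
t 14.67 p [614.5  11.8  30.9] F [-0.6 -0.3 -1.8] gap 28.6
 shift in target axes [ 2.9 -2.3  0. ]  in tool now [ 2.9 -2.3  0. ] rotvec left(tool) [-0.001  0.001 -0.002] deg 0.1
```

Emit:
drive_tool --plan '[[[0.5, -1.5, 0], [0, 0, 0]], [[0.5, 0, 0], [0, 0, 0]], [[0, 0, 0], [0, 0, 0]], [[0, 0, 0], [0, 0, 0]], [[0, 0, 0], [0, 0, 0]]]'

```text
t: 15.08
position: [0.6126, 0.0115, 0.0298]
ee_rot: [0.459, 0.537, -0.459, 0.539]
wrist_force: [0.1, -0.8, -1.8]
finger_gap: 0.0285
```

```bash
python3 -c "
from h import *
todo(*PADS['b'],28)"
```

```text
t 15.08 p [612.6  11.5  29.8] F [ 0.1 -0.8 -1.8] gap 28.5
 shift in target axes [ 1.8 -0.5  0. ]  in tool now [ 1.8 -0.5  0. ] rotvec left(tool) [-0.001  0.001 -0.002] deg 0.1
```

Emit:
drive_tool --plan '[[[1, 0, 0], [0, 0, 0]], [[0, 0, 0], [0, 0, 0]], [[0, 0, 0], [0, 0, 0]], [[0, 0, 0], [0, 0, 0]], [[0, 0, 0], [0, 0, 0]]]'

```text
t: 15.5
position: [0.6131, 0.0115, 0.0294]
ee_rot: [0.459, 0.537, -0.458, 0.539]
wrist_force: [0.1, -0.4, -2.6]
finger_gap: 0.0281
```

Emit:
drive_tool --plan '[[[0.7, 0, 0], [0, 0, 0]], [[0, 0, 0], [0, 0, 0]], [[0, 0, 0], [0, 0, 0]], [[0, 0, 0], [0, 0, 0]], [[0, 0, 0], [0, 0, 0]]]'

```text
t: 15.92
position: [0.6133, 0.0116, 0.0293]
ee_rot: [0.46, 0.537, -0.458, 0.539]
wrist_force: [-0.8, 0.0, 0.9]
finger_gap: 0.0281
```

Emit:
drive_tool --plan '[[[1, 0, 0], [0, 0, 0]], [[0, 0, 0], [0, 0, 0]], [[0, 0, 0], [0, 0, 0]], [[0, 0, 0], [0, 0, 0]], [[0, 0, 0], [0, 0, 0]]]'

```text
t: 16.33
position: [0.6135, 0.0115, 0.0293]
ee_rot: [0.46, 0.537, -0.458, 0.539]
wrist_force: [-1.0, 0.8, 0.7]
finger_gap: 0.0279
```

Contact is clear: z holds at 29.3 mm and the weight is off the wrist. I release.

Emit:
drive_tool --plan '[[[0, 0, 0], [0, 0, 0]], [[0, 0, 0], [0, 0, 0]], [[0, 0, 0], [0, 0, 0]], [[0, 0, 0], [0, 0, 0]], [[0, 0, 0], [0, 0, 0]]]' --hand 85

```text
t: 16.75
position: [0.614, 0.0115, 0.0292]
ee_rot: [0.46, 0.537, -0.458, 0.539]
wrist_force: [-0.1, 0.4, -0.4]
finger_gap: 0.0844
```

Emit:
drive_tool --plan '[[[-10, 0, 0], [0, 0, 0]], [[-25, 0, 0], [0, 0, 0]], [[-30, 0, 0], [0, 0, 0]], [[-30, 0, 0], [0, 0, 0]], [[-10, 0, 0], [0, 0, 0]]]'

```text
t: 17.17
position: [0.6098, 0.0115, 0.1362]
ee_rot: [0.458, 0.539, -0.46, 0.537]
wrist_force: [0.2, -0.8, 0.9]
finger_gap: 0.0852
```

```bash
python3 -c "
from h import *
im,d,ci=wr('w8')
todo(*CO['c'],130)"
```

```text
t 17.22 p [610.6  11.5 137. ] F [-0.2  0.2  2. ] gap 84.7
 shift in target axes [   7.  -136.2  -89.1]  in tool now [   7.3 -136.2  -89. ] rotvec left(tool) [-0.001  0.     0.002] deg 0.1
```

View pics/w8.png

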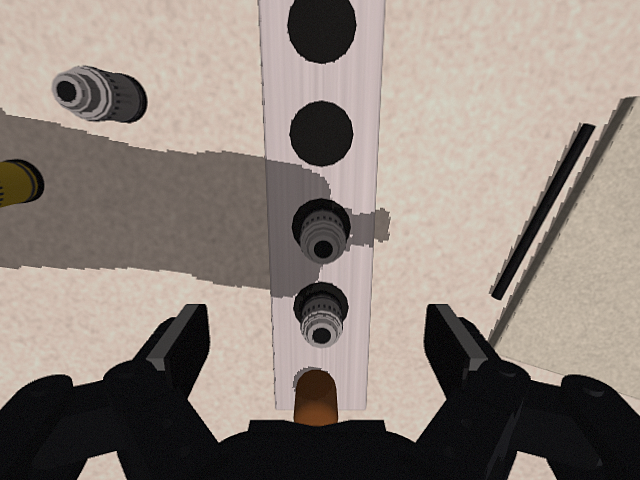

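Emit:
drive_tool --plan '[[[0, -14, -9], [0, 0, 0]], [[0, -24, -16], [0, 0, 0]], [[0, -24, -16], [0, 0, 0]], [[0, -24, -16], [0, 0, 0]], [[0, -20, -13], [0, 0, 0]]]'

```text
t: 17.63
position: [0.4967, 0.0636, 0.137]
ee_rot: [0.461, 0.535, -0.459, 0.539]
wrist_force: [-0.6, 0.2, -0.2]
finger_gap: 0.085
```

Emit:
drive_tool --plan '[[[0, -16, -10], [0, 0, 0]], [[2, -8, -5], [0, 0, 0]], [[5, -3, -1], [0, 0, 0]], [[5, 0, 0], [0, 0, 0]], [[3, 0, 0], [0, 0, 0]]]'

```text
t: 18.05
position: [0.4615, 0.0767, 0.1191]
ee_rot: [0.46, 0.537, -0.459, 0.539]
wrist_force: [0.4, -0.7, -0.4]
finger_gap: 0.0849
```

```bash
python3 -c "
from h import *
todo(*CO['c'],16)"
```

```text
t 18.05 p [461.5  76.7 119.1] F [ 0.4 -0.7 -0.4] gap 84.9
 shift in target axes [103.1   0.7  -1.1]  in tool now [103.1   0.4  -1.3] rotvec left(tool) [-0.002  0.001 -0.003] deg 0.2
```

Emit:
drive_tool --plan '[[[15, 0, 0], [0, 0, -0.003]], [[18, 0, 0], [0, 0, 0]], [[18, 0, 0], [0, 0, 0]], [[16, 0, 0], [0, 0, 0]], [[5, 0, 0], [0, 0, 0]]]'

```text
t: 18.47
position: [0.469, 0.075, 0.0434]
ee_rot: [0.461, 0.535, -0.459, 0.539]
wrist_force: [-0.4, -0.5, 0.3]
finger_gap: 0.0851
```

```bash
python3 -c "
from h import *
todo(*CO['c'],16)"
```

```text
t 18.47 p [469.   75.   43.4] F [-0.4 -0.5  0.3] gap 85.1
 shift in target axes [27.4 -6.4 -4. ]  in tool now [27.3 -6.6 -4. ] rotvec left(tool) [-0.006  0.003 -0.006] deg 0.5
```

Emit:
drive_tool --plan '[[[7, -4, -2], [-0.006, 0.003, -0.006]], [[8, -2, -1], [0, 0, 0]], [[6, 0, 0], [0, 0, 0]], [[2, 0, 0], [0, 0, 0]], [[0, 0, 0], [0, 0, 0]]]'

```text
t: 18.88
position: [0.4637, 0.0762, 0.0171]
ee_rot: [0.458, 0.539, -0.459, 0.537]
wrist_force: [0.0, -0.2, -0.9]
finger_gap: 0.0848
```

```bash
python3 -c "
from h import *
todo(*CO['c'],16)"
```

```text
t 18.88 p [463.7  76.2  17.1] F [ 0.  -0.2 -0.9] gap 84.8
 shift in target axes [ 1.1 -1.4 -2. ]  in tool now [ 1.1 -1.4 -2. ] rotvec left(tool) [-0.001 -0.     0.002] deg 0.1
```

Emit:
drive_tool --plan '[[[0.5, -1, -1.5], [0, 0, 0]], [[0, 0, 0], [0, 0, 0]], [[0, 0, 0], [0, 0, 0]], [[0, 0, 0], [0, 0, 0]], [[0, 0, 0], [0, 0, 0]]]'

```text
t: 19.3
position: [0.4641, 0.0781, 0.0185]
ee_rot: [0.459, 0.538, -0.458, 0.538]
wrist_force: [0.4, 0.1, 0.2]
finger_gap: 0.0852
```

Emit:
drive_tool --plan '[[[0, 0, 0], [0, 0, 0]], [[0, 0, 0], [0, 0, 0]], [[0, 0, 0], [0, 0, 0]], [[0, 0, 0], [0, 0, 0]], [[0, 0, 0], [0, 0, 0]]]' --hand 22

```text
t: 19.72
position: [0.4647, 0.0782, 0.0194]
ee_rot: [0.46, 0.537, -0.458, 0.539]
wrist_force: [-2.1, -0.3, 3.7]
finger_gap: 0.0287
```

Emit:
drive_tool --plan '[[[0, 0, 0], [0, 0, 0]], [[0, 0, 0], [0, 0, 0]], [[0, 0, 0], [0, 0, 0]], [[-2, 0, 0], [0, 0, 0]], [[-4, 0, 0], [0, 0, 0]]]'

```text
t: 20.13
position: [0.4636, 0.078, 0.0248]
ee_rot: [0.459, 0.538, -0.459, 0.538]
wrist_force: [0.3, -0.4, -1.5]
finger_gap: 0.0285
```

Emit:
drive_tool --plan '[[[-20, 0, 0], [0, 0, 0]], [[-28, 0, 0], [0, 0, 0]], [[-28, 0, 0], [0, 0, 0]], [[-28, 0, 0], [0, 0, 0]], [[-10, 0, 0], [0, 0, 0]]]'

```text
t: 20.55
position: [0.459, 0.0771, 0.1407]
ee_rot: [0.456, 0.54, -0.461, 0.536]
wrist_force: [0.9, -0.1, -2.0]
finger_gap: 0.0287
```

```bash
python3 -c "
from h import *
todo(*PADS['c'],140)
im,d,ci=wr('w9')"
```

```text
t 20.55 p [459.   77.1 140.7] F [ 0.9 -0.1 -2. ] gap 28.7
 shift in target axes [  0.7 140.8  23.2]  in tool now [ -0.6 140.8  23.1] rotvec left(tool) [-0.001 -0.     0.009] deg 0.5
```

View pics/w9.png

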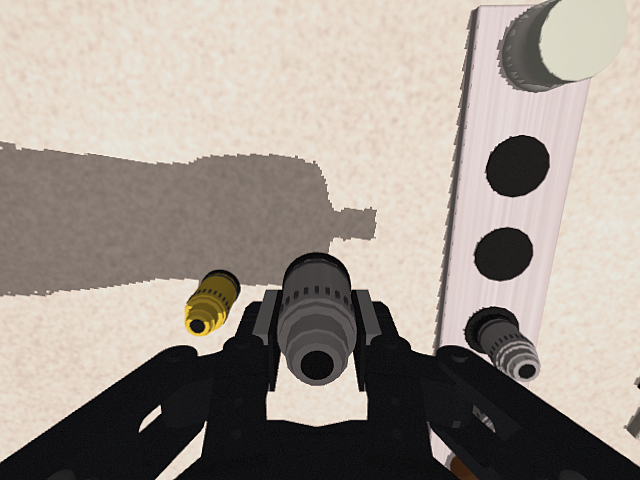

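Emit:
drive_tool --plan '[[[0, 14, 2], [0, 0, 0.009]], [[0, 25, 4], [0, 0, 0]], [[0, 25, 4], [0, 0, 0]], [[0, 25, 4], [0, 0, 0]], [[0, 22, 4], [0, 0, 0]]]'

```text
t: 21.02
position: [0.5706, 0.0769, 0.1412]
ee_rot: [0.458, 0.539, -0.459, 0.538]
wrist_force: [-0.0, 0.7, -0.7]
finger_gap: 0.0283
```

Emit:
drive_tool --plan '[[[2, 14, 2], [0, 0, 0]], [[6, 7, 1], [0, 0, 0]], [[12, 2, 0], [0, 0, 0]], [[14, 0, 0], [0, 0, 0]], [[5, 0, 0], [0, 0, 0]]]'

```text
t: 21.43
position: [0.5972, 0.0773, 0.096]
ee_rot: [0.458, 0.539, -0.459, 0.538]
wrist_force: [-1.3, -0.5, -1.3]
finger_gap: 0.0284
```

```bash
python3 -c "
from h import *
todo(*PADS['c'],39)"
```

```text
t 21.43 p [597.2  77.3  96. ] F [-1.3 -0.5 -1.3] gap 28.4
 shift in target axes [57.   4.3  1.5]  in tool now [57.   4.4  1.5] rotvec left(tool) [-0.    -0.     0.002] deg 0.1
```

Emit:
drive_tool --plan '[[[11, 2, 0.7], [0, 0, 0]], [[14, 1, 0.5], [0, 0, 0]], [[12, 1, 0], [0, 0, 0]], [[8, 0, 0], [0, 0, 0]], [[0, 0, 0], [0, 0, 0]]]'

```text
t: 21.85
position: [0.5946, 0.0763, 0.0433]
ee_rot: [0.456, 0.541, -0.461, 0.536]
wrist_force: [-0.5, 1.0, -1.3]
finger_gap: 0.0284
```

```bash
python3 -c "
from h import *
todo(*PADS['c'],38)"
```

```text
t 21.85 p [594.6  76.3  43.3] F [-0.5  1.  -1.3] gap 28.4
 shift in target axes [5.3 7.1 1. ]  in tool now [5.2 7.1 1. ] rotvec left(tool) [ 0.    -0.001  0.011] deg 0.6
```

Emit:
drive_tool --plan '[[[1, 3, 0.5], [0, 0, 0.011]], [[1, 2.5, 0.4], [0, 0, 0]], [[1, 0, 0], [0, 0, 0]], [[0, 0, 0], [0, 0, 0]], [[0, 0, 0], [0, 0, 0]]]'

```text
t: 22.27
position: [0.6005, 0.0764, 0.0411]
ee_rot: [0.459, 0.538, -0.458, 0.539]
wrist_force: [-0.5, -0.2, -0.6]
finger_gap: 0.0282
```

```bash
python3 -c "
from h import *
todo(*PADS['c'],34.5)"
```

```text
t 22.27 p [600.5  76.4  41.1] F [-0.5 -0.2 -0.6] gap 28.2
 shift in target axes [6.6 1.2 0.1]  in tool now [6.6 1.2 0.1] rotvec left(tool) [ 0.001 -0.001 -0.002] deg 0.2
```

Emit:
drive_tool --plan '[[[1.5, 0.6, 0], [0, 0, 0]], [[1.5, 0, 0], [0, 0, 0]], [[1, 0, 0], [0, 0, 0]], [[0, 0, 0], [0, 0, 0]], [[0, 0, 0], [0, 0, 0]]]'

```text
t: 22.68
position: [0.6026, 0.0767, 0.0383]
ee_rot: [0.46, 0.537, -0.457, 0.539]
wrist_force: [0.7, -0.3, -1.4]
finger_gap: 0.0283
```

```bash
python3 -c "
from h import *
todo(*PADS['c'],34.5)"
```

```text
t 22.68 p [602.6  76.7  38.3] F [ 0.7 -0.3 -1.4] gap 28.3
 shift in target axes [ 3.8 -0.9  0.1]  in tool now [ 3.8 -0.9  0.1] rotvec left(tool) [ 0.001 -0.001 -0.005] deg 0.3
```

Emit:
drive_tool --plan '[[[1, -0.6, 0], [0, 0, -0.004]], [[1, 0, 0], [0, 0, 0]], [[0.5, 0, 0], [0, 0, 0]], [[0, 0, 0], [0, 0, 0]], [[0, 0, 0], [0, 0, 0]]]'

```text
t: 23.1
position: [0.6018, 0.0766, 0.0354]
ee_rot: [0.459, 0.538, -0.458, 0.538]
wrist_force: [1.3, -0.6, -0.7]
finger_gap: 0.0284
```

Emit:
drive_tool --plan '[[[1, 0, 0], [0, 0, 0]], [[0, 0, 0], [0, 0, 0]], [[0, 0, 0], [0, 0, 0]], [[0, 0, 0], [0, 0, 0]], [[0, 0, 0], [0, 0, 0]]]'

```text
t: 23.52
position: [0.6019, 0.0766, 0.0345]
ee_rot: [0.459, 0.538, -0.458, 0.538]
wrist_force: [-1.0, 0.9, -0.4]
finger_gap: 0.0284
```

Emit:
drive_tool --plan '[[[1, 0, 0], [0, 0, 0]], [[0, 0, 0], [0, 0, 0]], [[0, 0, 0], [0, 0, 0]], [[0, 0, 0], [0, 0, 0]], [[0, 0, 0], [0, 0, 0]]]'

```text
t: 23.93
position: [0.6022, 0.0767, 0.0348]
ee_rot: [0.459, 0.538, -0.458, 0.539]
wrist_force: [1.1, 0.8, -0.9]
finger_gap: 0.0282
```

Emit:
drive_tool --plan '[[[1, 0, 0], [0, 0, 0]], [[0, 0, 0], [0, 0, 0]], [[0, 0, 0], [0, 0, 0]], [[0, 0, 0], [0, 0, 0]], [[0, 0, 0], [0, 0, 0]]]'

```text
t: 24.35
position: [0.6024, 0.0767, 0.0345]
ee_rot: [0.459, 0.538, -0.458, 0.539]
wrist_force: [-0.9, -0.4, 2.1]
finger_gap: 0.0283
```

Contact: z is stuck at 34.5 mm with Fz at +2. I release and go for d.

Emit:
drive_tool --plan '[[[0, 0, 0], [0, 0, 0]], [[0, 0, 0], [0, 0, 0]], [[0, 0, 0], [0, 0, 0]], [[0, 0, 0], [0, 0, 0]], [[0, 0, 0], [0, 0, 0]]]' --hand 85

```text
t: 24.77
position: [0.6029, 0.0768, 0.0344]
ee_rot: [0.459, 0.538, -0.457, 0.539]
wrist_force: [-0.1, 0.4, 0.4]
finger_gap: 0.0846
```

Emit:
drive_tool --plan '[[[-10, 0, 0], [0, 0, 0]], [[-25, 0, 0], [0, 0, 0]], [[-30, 0, 0], [0, 0, 0]], [[-30, 0, 0], [0, 0, 0]], [[-15, 0, 0], [0, 0, 0]]]'

```text
t: 25.18
position: [0.5982, 0.0761, 0.1456]
ee_rot: [0.457, 0.54, -0.46, 0.536]
wrist_force: [1.4, 0.7, -0.0]
finger_gap: 0.085
```

```bash
python3 -c "
from h import *
im,d,ci=wr('w10')
todo(*CO['d'],140)"
```

```text
t 25.23 p [599.7  76.2 148. ] F [0.4 0.4 2. ] gap 85.1
 shift in target axes [   8.  -109.9 -225. ]  in tool now [   8.7 -109.7 -225.1] rotvec left(tool) [ 0.001 -0.001  0.004] deg 0.2
```

View pics/w10.png

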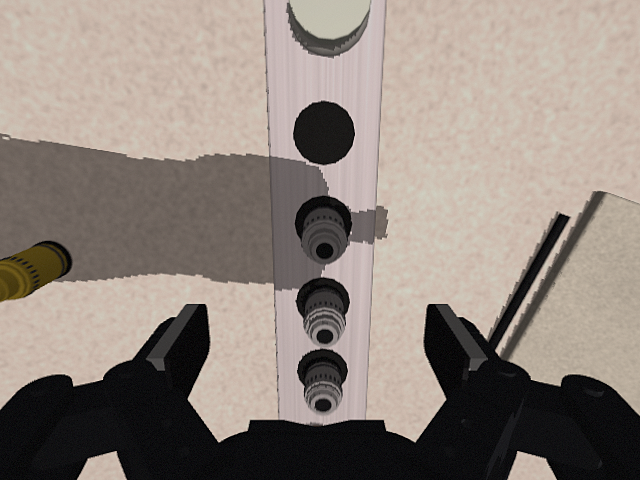

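Emit:
drive_tool --plan '[[[0, -8, -17], [0, 0, 0]], [[0, -13, -27], [0, 0, 0]], [[0, -13, -27], [0, 0, 0]], [[0, -13, -27], [0, 0, 0]], [[0, -13, -27], [0, 0, 0]]]'

```text
t: 25.65
position: [0.5252, 0.1897, 0.1551]
ee_rot: [0.464, 0.534, -0.459, 0.538]
wrist_force: [-0.1, 0.5, -0.4]
finger_gap: 0.0851
```

Emit:
drive_tool --plan '[[[0, -13, -26], [0, 0, 0]], [[0, -12, -26], [0, 0, 0]], [[0, -9, -18], [0, 0, 0]], [[0, -4, -8], [0, 0, 0]], [[0, 0, 0], [0, 0, 0]]]'

```text
t: 26.07
position: [0.4705, 0.2682, 0.1581]
ee_rot: [0.463, 0.535, -0.456, 0.539]
wrist_force: [0.5, 0.3, -1.1]
finger_gap: 0.085
```

```bash
python3 -c "
from h import *
im,d,ci=wr('w11')
todo(*CO['d'],20)"
```

```text
t 26.12 p [471.1 267.5 158.2] F [-0.5 -0.   0.5] gap 85.2
 shift in target axes [138.2 -13.3 -15.8]  in tool now [138.  -15.  -15.4] rotvec left(tool) [-0.005 -0.002 -0.012] deg 0.7
```

View pics/w11.png

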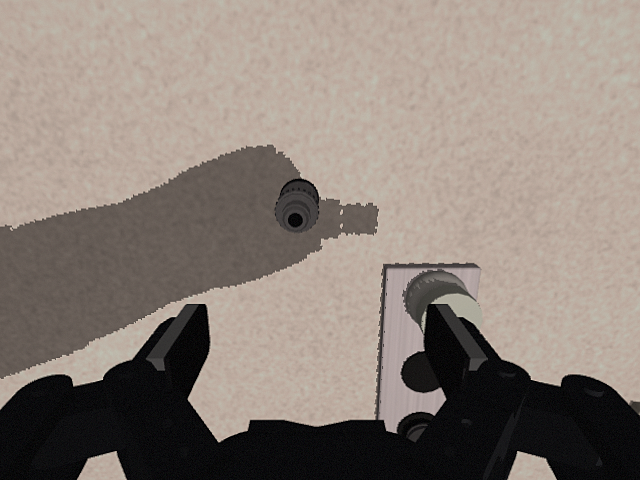

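Emit:
drive_tool --plan '[[[6, -6, -7], [-0.005, -0.002, -0.012]], [[10, -5, -6], [0, 0, 0]], [[10, -2, -2], [0, 0, 0]], [[8, 0, 0], [0, 0, 0]], [[0, 0, 0], [0, 0, 0]]]'

```text
t: 26.53
position: [0.4571, 0.2783, 0.1206]
ee_rot: [0.459, 0.537, -0.46, 0.538]
wrist_force: [0.3, -0.3, -0.3]
finger_gap: 0.085
```

```bash
python3 -c "
from h import *
todo(*CO['d'],22)"
```

```text
t 26.53 p [457.1 278.3 120.6] F [ 0.3 -0.3 -0.3] gap 85.0
 shift in target axes [98.6 -1.2 -3. ]  in tool now [98.6 -1.1 -3.1] rotvec left(tool) [-0.004  0.002  0.001] deg 0.2
```

Emit:
drive_tool --plan '[[[15, -1, -2], [0, 0, 0]], [[18, 0, -1], [0, 0, 0]], [[18, 0, 0], [0, 0, 0]], [[15, 0, 0], [0, 0, 0]], [[2, 0, 0], [0, 0, 0]]]'

```text
t: 26.95
position: [0.4566, 0.2786, 0.0483]
ee_rot: [0.46, 0.536, -0.462, 0.537]
wrist_force: [-0.8, -0.1, -0.6]
finger_gap: 0.0849
```

```bash
python3 -c "
from h import *
todo(*CO['d'],22)"
```

```text
t 26.95 p [456.6 278.6  48.3] F [-0.8 -0.1 -0.6] gap 84.9
 shift in target axes [26.3 -0.8 -2.6]  in tool now [26.3 -0.7 -2.6] rotvec left(tool) [-0.008  0.003  0.001] deg 0.5
```

Emit:
drive_tool --plan '[[[6, -0.5, -2], [-0.008, 0.003, 0]], [[8, 0, -1], [0, 0, 0]], [[6, 0, 0], [0, 0, 0]], [[2, 0, 0], [0, 0, 0]], [[0, 0, 0], [0, 0, 0]]]'

```text
t: 27.37
position: [0.4563, 0.2809, 0.0247]
ee_rot: [0.458, 0.538, -0.459, 0.538]
wrist_force: [0.2, 1.1, -0.2]
finger_gap: 0.0848
```

```bash
python3 -c "
from h import *
todo(*CO['d'],22)"
```

```text
t 27.37 p [456.3 280.9  24.7] F [ 0.2  1.1 -0.2] gap 84.8
 shift in target axes [ 2.7 -0.8 -0.2]  in tool now [ 2.7 -0.8 -0.2] rotvec left(tool) [-0.     0.     0.002] deg 0.1
```

Emit:
drive_tool --plan '[[[1.5, -0.6, 0], [0, 0, 0]], [[0, 0, 0], [0, 0, 0]], [[0, 0, 0], [0, 0, 0]], [[0, 0, 0], [0, 0, 0]], [[0, 0, 0], [0, 0, 0]]]'

```text
t: 27.78
position: [0.457, 0.2817, 0.0248]
ee_rot: [0.459, 0.538, -0.458, 0.538]
wrist_force: [-1.3, -1.0, -0.1]
finger_gap: 0.0851
```

Emit:
drive_tool --plan '[[[0, 0, 0], [0, 0, 0]], [[0, 0, 0], [0, 0, 0]], [[0, 0, 0], [0, 0, 0]], [[0, 0, 0], [0, 0, 0]], [[0, 0, 0], [0, 0, 0]]]' --hand 22

```text
t: 28.2
position: [0.4572, 0.282, 0.0256]
ee_rot: [0.46, 0.538, -0.458, 0.538]
wrist_force: [-0.9, -1.2, 4.0]
finger_gap: 0.0285
```

Emit:
drive_tool --plan '[[[0, 0, 0], [0, 0, 0]], [[0, 0, 0], [0, 0, 0]], [[0, 0, 0], [0, 0, 0]], [[-2, 0, 0], [0, 0, 0]], [[-4, 0, 0], [0, 0, 0]]]'

```text
t: 28.62
position: [0.4563, 0.2813, 0.0308]
ee_rot: [0.459, 0.538, -0.459, 0.538]
wrist_force: [-0.5, -0.6, -3.1]
finger_gap: 0.0288
```

Emit:
drive_tool --plan '[[[-20, 0, 0], [0, 0, 0]], [[-28, 0, 0], [0, 0, 0]], [[-28, 0, 0], [0, 0, 0]], [[-28, 0, 0], [0, 0, 0]], [[-12, 0, 0], [0, 0, 0]]]'

```text
t: 29.03
position: [0.452, 0.2785, 0.1474]
ee_rot: [0.455, 0.539, -0.463, 0.537]
wrist_force: [1.2, 0.3, -1.4]
finger_gap: 0.0284
```

```bash
python3 -c "
from h import *
todo(*PADS['d'],150)
im,d,ci=wr('w12')"
```

```text
t 29.03 p [452.  278.5 147.4] F [ 1.2  0.3 -1.4] gap 28.4
 shift in target axes [ -2.6 115.8 157.4]  in tool now [ -3.2 115.8 157.4] rotvec left(tool) [-0.     0.004  0.011] deg 0.7
```

View pics/w12.png

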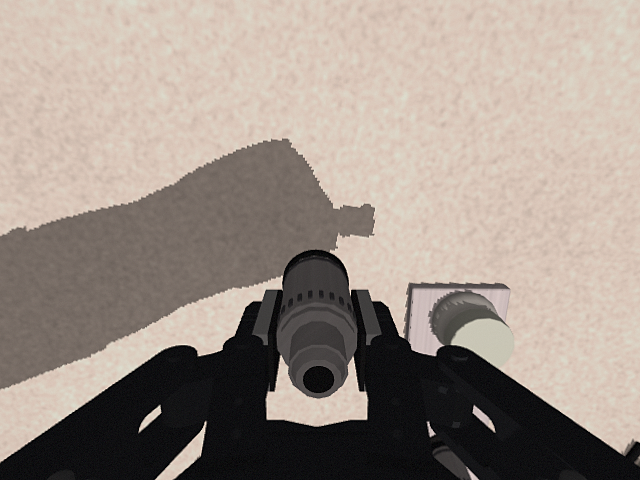

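Emit:
drive_tool --plan '[[[0, 11, 15], [0, 0.004, 0.011]], [[0, 18, 24], [0, 0, 0]], [[0, 18, 24], [0, 0, 0]], [[0, 18, 24], [0, 0, 0]], [[0, 17, 23], [0, 0, 0]]]'

```text
t: 29.5
position: [0.5508, 0.1848, 0.1487]
ee_rot: [0.458, 0.541, -0.454, 0.54]
wrist_force: [0.5, 1.5, -1.8]
finger_gap: 0.0282
```

Emit:
drive_tool --plan '[[[0, 15, 21], [0, 0, 0]], [[0, 10, 14], [0, 0, 0]], [[0, 4, 6], [0, 0, 0]], [[0, 0, 0], [0, 0, 0]], [[0, 0, 0], [0, 0, 0]]]'

```text
t: 29.92
position: [0.5889, 0.1423, 0.1437]
ee_rot: [0.458, 0.54, -0.458, 0.538]
wrist_force: [-0.3, 0.5, -1.6]
finger_gap: 0.0284
```

```bash
python3 -c "
from h import *
todo(*PADS['d'],46)"
```

```text
t 29.92 p [588.9 142.3 143.7] F [-0.3  0.5 -1.6] gap 28.4
 shift in target axes [97.7  2.2  1.3]  in tool now [97.7  2.4  1.5] rotvec left(tool) [ 0.003 -0.002  0.002] deg 0.3
```

Emit:
drive_tool --plan '[[[14, 1, 0.5], [0.003, -0.002, 0.002]], [[17, 1, 0.5], [0, 0, 0]], [[17, 0.5, 0], [0, 0, 0]], [[14, 0.5, 0], [0, 0, 0]], [[3, 0, 0], [0, 0, 0]]]'

```text
t: 30.33
position: [0.5881, 0.1471, 0.0771]
ee_rot: [0.458, 0.54, -0.457, 0.539]
wrist_force: [-1.0, 0.1, -2.2]
finger_gap: 0.0289
```

```bash
python3 -c "
from h import *
todo(*PADS['d'],46)"
```

```text
t 30.33 p [588.1 147.1  77.1] F [-1.   0.1 -2.2] gap 28.9
 shift in target axes [31.1  2.3  6.2]  in tool now [31.1  2.3  6.2] rotvec left(tool) [ 0.006 -0.003  0.   ] deg 0.4
```

Emit:
drive_tool --plan '[[[8, 1.5, 3.5], [0.006, -0.003, 0]], [[9, 0.5, 2], [0, 0, 0]], [[8, 0, 0], [0, 0, 0]], [[3, 0, 0], [0, 0, 0]], [[0, 0, 0], [0, 0, 0]]]'

```text
t: 30.75
position: [0.5888, 0.1443, 0.047]
ee_rot: [0.457, 0.539, -0.458, 0.539]
wrist_force: [-0.4, -0.4, -2.3]
finger_gap: 0.0285
```

```bash
python3 -c "
from h import *
todo(*PADS['d'],45)"
```

```text
t 30.75 p [588.8 144.3  47. ] F [-0.4 -0.4 -2.3] gap 28.5
 shift in target axes [2.  2.  3.3]  in tool now [2.  2.  3.3] rotvec left(tool) [0.003 0.    0.002] deg 0.2
```

Emit:
drive_tool --plan '[[[0.5, 1.2, 2], [0, 0, 0]], [[0.5, 0.4, 0.8], [0, 0, 0]], [[0, 0, 0], [0, 0, 0]], [[0, 0, 0], [0, 0, 0]], [[0, 0, 0], [0, 0, 0]]]'

```text
t: 31.17
position: [0.5925, 0.1416, 0.0475]
ee_rot: [0.458, 0.539, -0.458, 0.539]
wrist_force: [-0.6, 0.6, -2.1]
finger_gap: 0.0284
```

```bash
python3 -c "
from h import *
todo(*PADS['d'],40.6)"
```

```text
t 31.17 p [592.5 141.6  47.5] F [-0.6  0.6 -2.1] gap 28.4
 shift in target axes [ 6.9 -1.2 -0. ]  in tool now [ 6.9 -1.2 -0. ] rotvec left(tool) [ 0.003 -0.    -0.001] deg 0.2
```

```bash
python3 -c "
from h import *
todo(*PADS['d'],40.6)"
```

```text
t 31.17 p [592.5 141.6  47.5] F [-0.6  0.6 -2.1] gap 28.4
 shift in target axes [ 6.9 -1.2 -0. ]  in tool now [ 6.9 -1.2 -0. ] rotvec left(tool) [ 0.003 -0.    -0.001] deg 0.2
```

Emit:
drive_tool --plan '[[[1.5, -0.8, 0], [0, 0, 0]], [[1.5, 0, 0], [0, 0, 0]], [[1, 0, 0], [0, 0, 0]], [[0, 0, 0], [0, 0, 0]], [[0, 0, 0], [0, 0, 0]]]'

```text
t: 31.58
position: [0.5922, 0.1415, 0.0439]
ee_rot: [0.459, 0.538, -0.457, 0.539]
wrist_force: [-0.4, 0.0, -1.6]
finger_gap: 0.0288
```

```bash
python3 -c "
from h import *
todo(*PADS['d'],40.6)"
```

```text
t 31.58 p [592.2 141.5  43.9] F [-0.4  0.  -1.6] gap 28.8
 shift in target axes [ 3.3 -0.9 -0. ]  in tool now [ 3.3 -0.9 -0. ] rotvec left(tool) [ 0.002 -0.    -0.002] deg 0.2
```

Emit:
drive_tool --plan '[[[1, -0.6, 0], [0, 0, 0]], [[1, 0, 0], [0, 0, 0]], [[0, 0, 0], [0, 0, 0]], [[0, 0, 0], [0, 0, 0]], [[0, 0, 0], [0, 0, 0]]]'

```text
t: 32.0
position: [0.5913, 0.1414, 0.0415]
ee_rot: [0.459, 0.538, -0.457, 0.539]
wrist_force: [0.2, 0.3, -1.9]
finger_gap: 0.0282
```

Emit:
drive_tool --plan '[[[1, 0, 0], [0, 0, 0]], [[0, 0, 0], [0, 0, 0]], [[0, 0, 0], [0, 0, 0]], [[0, 0, 0], [0, 0, 0]], [[0, 0, 0], [0, 0, 0]]]'

```text
t: 32.42
position: [0.5916, 0.1415, 0.0407]
ee_rot: [0.459, 0.538, -0.457, 0.539]
wrist_force: [0.8, 0.7, -2.0]
finger_gap: 0.0286
```

Emit:
drive_tool --plan '[[[1, 0, 0], [0, 0, 0]], [[0, 0, 0], [0, 0, 0]], [[0, 0, 0], [0, 0, 0]], [[0, 0, 0], [0, 0, 0]], [[0, 0, 0], [0, 0, 0]]]'

```text
t: 32.83
position: [0.5919, 0.1416, 0.0408]
ee_rot: [0.459, 0.538, -0.457, 0.539]
wrist_force: [0.4, 0.1, -2.2]
finger_gap: 0.0285
```

Emit:
drive_tool --plan '[[[0, 0, 0], [0, 0, 0]], [[0, 0, 0], [0, 0, 0]], [[0.7, 0, 0], [0, 0, 0]], [[0.7, 0, 0], [0, 0, 0]], [[0.7, 0, 0], [0, 0, 0]]]'

```text
t: 33.25
position: [0.5919, 0.1416, 0.0407]
ee_rot: [0.459, 0.538, -0.457, 0.54]
wrist_force: [-1.9, -0.9, 4.8]
finger_gap: 0.0284
```

Emit:
drive_tool --plan '[[[0, 0, 0], [0, 0, 0]], [[0, 0, 0], [0, 0, 0]], [[0.7, 0, 0], [0, 0, 0]], [[0.7, 0, 0], [0, 0, 0]], [[0.7, 0, 0], [0, 0, 0]]]'

```text
t: 33.67
position: [0.592, 0.1416, 0.0406]
ee_rot: [0.459, 0.538, -0.457, 0.54]
wrist_force: [-3.2, -1.3, 6.2]
finger_gap: 0.0286
```

Contact is firm at z 40.6 mm, as predicted. I release, back off and check.

Emit:
drive_tool --plan '[[[0, 0, 0], [0, 0, 0]], [[0, 0, 0], [0, 0, 0]], [[0, 0, 0], [0, 0, 0]], [[0, 0, 0], [0, 0, 0]], [[0, 0, 0], [0, 0, 0]]]' --hand 85

```text
t: 34.08
position: [0.593, 0.1419, 0.0408]
ee_rot: [0.46, 0.537, -0.456, 0.54]
wrist_force: [-0.8, 1.2, 0.3]
finger_gap: 0.0849
```

Emit:
drive_tool --plan '[[[-10, 0, 0], [0, 0, 0]], [[-25, 0, 0], [0, 0, 0]], [[-30, 0, 0], [0, 0, 0]], [[-30, 0, 0], [0, 0, 0]], [[-25, 0, 0], [0, 0, 0]]]'

```text
t: 34.5
position: [0.5868, 0.1403, 0.1597]
ee_rot: [0.456, 0.54, -0.46, 0.537]
wrist_force: [1.1, -0.7, 0.6]
finger_gap: 0.0853
```

Emit:
drive_tool --plan '[[[-10, -20, -10], [0, 0, 0]], [[0, -30, -15], [0, 0, 0]], [[0, -30, -15], [0, 0, 0]], [[0, -20, -10], [0, 0, 0]], [[0, 0, 0], [0, 0, 0]]]'

```text
t: 34.92
position: [0.4832, 0.1755, 0.182]
ee_rot: [0.462, 0.536, -0.456, 0.54]
wrist_force: [-0.6, 0.6, 0.5]
finger_gap: 0.085
```

Emit:
drive_tool --plan '[[[0, -20, -10], [0, 0, 0]], [[0, -20, -15], [0, 0, 0]], [[0, -10, -10], [0, 0, 0]], [[0, 0, 0], [0, 0, 0]], [[0, 0, 0], [0, 0, 0]]]'

```text
t: 35.33
position: [0.4279, 0.2033, 0.1858]
ee_rot: [0.464, 0.535, -0.453, 0.541]
wrist_force: [-0.2, -0.2, 0.4]
finger_gap: 0.0849
```

```bash
cat > chk.py <<'E'
from h import *
C={"scene":None,"top":None}
for n in C:
    ci=viewer.camera_info(n);im,d=viewer.snapshot(n);cv2.imwrite(f"pics/{n}_end.png",im)
    W=cloud(d,ci).reshape(-1,3)*1000
    W0=cloud(np.load(f"pics/{n}0.npy"),ci).reshape(-1,3)*1000
    for k,H in dict(a=38,b=50,c=62,d=74).items():
        p=PADS[k];near=np.hypot(W[:,0]-p[0],W[:,1]-p[1])<26
        tb=15+dict(a=28,b=35,c=43,d=51)[k]
        m=near&(W[:,2]>22)&(W[:,2]<tb);q=W[near&(W[:,2]>15+H-4)]
        print(n,k,"barrel-pad",np.round(fitcirc(W[m][:,:2],p,15)-p,1),"top-pad",np.round(q.mean(0)[:2]-p,1) if len(q) else None,"zmax",round(np.nanmax(W[near][:,2]),1))
    for k,c in dict(bot=(628,-126),jar=(579,212),y=(388,8)).items():
        for w in (W0,W):
            m=(np.hypot(w[:,0]-c[0],w[:,1]-c[1])<36)&(w[:,2]>25);print(n,k,np.round(w[m].mean(0),1))
E
python3 chk.py
```

```text
scene a barrel-pad [-0.2 -0.1] top-pad [ 1.  -1.1] zmax 56.0
scene b barrel-pad [-0.1  1.5] top-pad [1.7 0.4] zmax 67.9
scene c barrel-pad [-0.8  1. ] top-pad [ 0.9 -0.5] zmax 80.0
scene d barrel-pad [-1.4  0.1] top-pad [-0.2 -1.4] zmax 92.3
scene bot [ 637.1 -128.5   58.4]
scene bot [ 637.1 -128.5   58.3]
scene jar [585.5 210.5  47.4]
scene jar [585.5 210.7  47.4]
scene y [394.1   5.   47.7]
scene y [394.1   4.9  47.5]
top a barrel-pad [ 1.2 -1. ] top-pad [-0.  -0.5] zmax 56.1
top b barrel-pad [1.6 0.5] top-pad [0.3 0. ] zmax 67.8
top c barrel-pad [0.9 0.4] top-pad [-1.  -0.2] zmax 79.5
top d barrel-pad [-0.1 -0.3] top-pad [-2.1 -1.5] zmax 91.6
top bot [ 624.3 -123.8   60.6]
top bot [ 624.2 -123.8   60.6]
top jar [579.1 212.4  49.1]
top jar [579.1 212.3  48.9]
top y [389.6   6.7  52.9]
top y [389.6   6.7  53. ]
```

View pics/top_end.png

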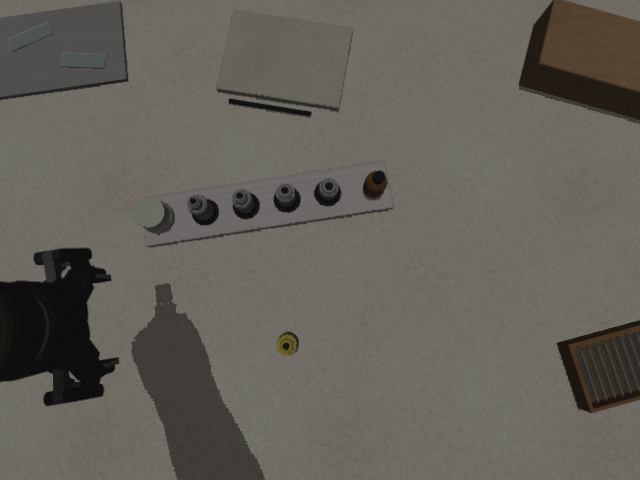

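View pics/scene_end.png

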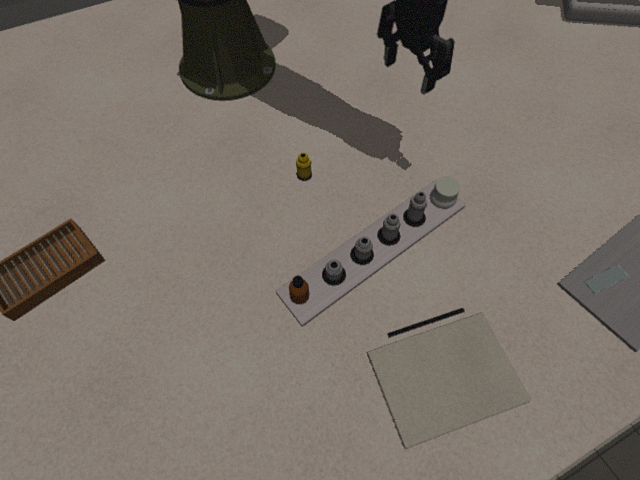

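All four stand upright in order, about 1–2 mm from their pad centres. The bottle, the jar and the yellow look-alike have not moved.

```bash
python3 -c "
from bench import manip
print(manip.finish_job())"
```

```text
the job is handed in; nothing more can be done
None
```

The four objectives stand upright, nose up, on the pads. From the amber bottle to the white jar they run 38, 50, 62 and 74 mm. I lowered each one until the wrist sensed contact, then let go. The job was handed in at about 35 s with the arm clear of everything.

**Position:** the last scene and top views put each barrel within about 1.6 mm of its pad centre. The top of the longest objective reads about 2.5 mm off in the top view.

**Heights:** the tops read 2–3 mm above the listed heights, as they did before anything was moved.

**Left alone:** the bottle, the jar and the yellow look-alike moved less than 0.3 mm by the before-and-after comparison.

**Disagreement:** the wrist camera placed things about 3 mm away from where the two fixed cameras did. I used the fixed cameras, because the first objective was centred between the jaws when the tool stood where they put it.

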